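# Load the gas cartridge of a table stove

## Robot

A 6-joint arm with a two-finger parallel gripper is mounted at the origin on a cart in front of the work surface, level with it; the furniture and walls round the work are solid. World frame = base frame: x ahead of the robot, y to its left, z up, the work surface at z = 0. Lengths are in m, angles in rad, forces in N, time in s.
With the tool pointing down it reaches from about 0.425 to 0.95 m from the base axis. Payload 3.5 kg.
Tool frame: the origin (TCP) lies on the centre line of the jaws, within the pads' length; the fingertips stand 14 mm ahead of it and the grasp point (between the pads) lies 5 mm behind it; z points along the fingers, y is the line along which they close (so a half turn about z gives the same grasp; the last joint's range is limited). The gripper opens to 85 mm and grips with 20 to 120 N. Pads are 22 mm wide; open, the fingers measure 114 mm over their backs; the gripper's body (76 mm by 85 mm) begins 54 mm behind the grasp point. The pads swing forward as they close: fully open they stand 13 mm farther back than shut.
Start: joints at [-1.455, 0.286, 1.577, -0, 1.279, -0.15], TCP at [0.177, -0.651, 0.245] pointing down, gripper open.
Joint ranges: [-2.77, 2.77], [-0.9, 2.22], [0.21, 2.48], [-1.53, 4.67], [0.24, 2.81], [-2.84, 2.84]. Speed limits (rad/s): [2.79, 2.79, 3.14, 3.14, 3.14, 3.14].

## Interface

Orientations are given as a unit quaternion [w, x, y, z].
In Python, from workcell import manip gives the robot as it stands. The module is installed in compiled form; this text tells all that it offers.
- The arm moves only by the tool send_rows, never from a script. Its argument "increments" is a list of rows, each a list of 6 numbers: the shift along the tool's x, y, z normalised to -1 to 1, where 1 is 0.08 m, then the turn, a rotation vector about the tool's x, y, z normalised to -1 to 1, where 1 is pi/2 rad. A call has 1 to 12 rows; each row is the pose to reach, as a shift and turn from the pose commanded when the call began, along the tool's axes at that moment; what a row does not reach only later rows make up. A row lasts 1/8 s, in which the tool goes at most 62.5 mm and 10.7 degrees, less where a joint would pass 70% of its speed; a pose out of reach is approached as far as the arm can. A call with a number of a shift or a turn outside -1 to 1 is refused whole. A call with a gripper value outside its range is refused whole. "hand" is the finger opening in mm, from 0 to 85.4, set as the call begins (left out, the last holds). The fingers move at their own pace and stop on an object; "squeeze" is the grip in N (left out, the last holds). Time passes only in rows, so rows that repeat a pose let the fingers close. It gives the time, the measured TCP pose, the force, the opening and the grip force at its end, in the units of the state.
- manip.state(): the state, without advancing time (a new reading comes with each control period).
- manip.grab_frame(name): name is "scene" or "side" or "wrist"; returns a dict with "image" (384x512x3 uint8, red, green, blue), "fx", "fy", "cx", "cy" (pixels), "world_from_camera" (4x4, takes a point from camera to world coordinates). Camera axes: x right, y down, z forward; pixel columns grow to the right and rows downward; lengths in m; the calibration is good to about 2 mm. A picture is of the moment at which its call begins. There is no depth.
- manip.job_done(): hands the job in; it is judged then, once.
Trained networks look in a picture, given as the dict that the camera call returned (one of the last four; its "shot" number tells which), for a name from the list of things; names that differ only in an ending like _2 or _b are one class to them, and where a whole thing is asked for, a point or a joint stands for the part that bears it (a point fixed in the world has none). Each returns a list of dicts, best first, with "score" (0 to 1); they miss things now and then, are a little off and sometimes report something else, mostly with a low value. They report only what shows in the picture. A call takes as long as a camera call. They do not tell look-alikes from the thing itself.
- manip.recognise(name, picture): "box" ([left, top, width, height] in pixels, round what is visible of it).
- manip.mark_of(name, picture): "uv" ([column, row] in pixels: a listed point, or the origin of a listed thing).
The state is a dict: "time": time; "joint_positions": joint angles; "qd": joint speeds; "joint_torque": joint torques, N m; "tcp_pos": TCP position; "ee_rot": TCP orientation; "force": force on the tool from outside, world axes, zero at the start; "ft_torque": the same for the moment, N m; "grip_width": opening from 0.0 (shut) to 1.0 (fully open); "gripper_force": force on a finger pad.
Only numpy, scipy, OpenCV 4.12 (cv2) and the standard library are available. Lean on these libraries where they do the work, as an engineer would, in place of code of your own. Each camera call takes 0.05 s, during which the arm holds its last target. There are 200 camera calls.

## Task

Load the gas cartridge into the table stove: lay it gently on its side in the stove's cradle without letting it fall, valve towards the red guide key and the collar's notch (orange stripe) straight up, and let go of it there. Then press the red locking lever fully down so that the cartridge is drawn home onto the key, and leave everything else where it stands.

Things in the scene. Friction and masses are not known exactly. Their poses are not given: they have to be found in the camera images.
- cartridge: White gas cartridge with blue bands, a rigid cylinder 66 mm in diameter, 0.17 to 0.34 kg, upright at the start. Origin: centre of its base; z axis from base to valve. The cylinder ends 106 mm from the base, then a shoulder, the steel collar and the valve stem (tip 130 mm from the base). An orange stripe runs down its own -x side, in line with the notch. Centre of mass about 57 mm up.
- collar (a point): Centre of the front face of the steel collar, on the cartridge axis, 122 mm from the base. The collar is 46 mm in diameter and 4 mm thick; an 11 mm valve boss and stem stand out 8 mm in front of it.
- notch (a point): Middle of the collar's only notch (9 mm wide, 8 mm deep, open outward), 19 mm from the cartridge axis on its -x side. It must end straight above the axis.
- stove: Table-top gas stove, fixed, 317 x 230 mm. Origin on the worktop under the cradle's axis; y axis along the cradle to the stove's front (receiver, lever), x axis to the burner. Compartment from x = -68 to 75 mm, y = -114 to 108 mm, floor 11 mm, end walls 79 mm high; on the open side (-x) a sill only 25 mm high. Burner housing from x = 75 mm, 81 mm high, trivet to 109 mm.
- cradle (a point): Point on the cradle's axis (48 mm above the worktop, stove y = -17 mm). The cradle is a steel trough, stove y = -90 to 40 mm: two plates at 40 degrees, within 29 mm of the axis sideways, their top edges 29 mm above the worktop. A 66 mm cylinder lies in it with its axis on the cradle's axis, its underside 15 mm above the worktop.
- key_tip (a point): Tip of the red guide key: 5.5 mm wide, 6 mm high, pointed, 20 mm straight above the cradle's axis, standing 8 mm out of the valve receiver: a steel plate 48 mm wide, 22 to 74 mm high, face at stove y = 60 mm, with a 16 mm opening for the valve. The key enters the notch as the cartridge is drawn home, centring it if less than about 7 degrees off; otherwise the collar jams on the key.
- pusher_face (a point): Middle of the front face of the low pusher plate (36 mm wide, 18 to 36 mm above the worktop) at the rear end of the cradle, 21 mm below its axis. The cartridge's base goes in front of it. Lever up, it is 136 mm from the key tip measured along the cradle: 14 mm of play for the 122 mm from base to collar face. The lever drives it 20 mm towards the receiver (27.5 mm per rad).
- lock_lever (a joint): Locking lever on the stove's front: 0 = up (unlocked), 0.75 rad = fully down (locked). The pusher follows it and carries the cartridge home. It stays where it is left; about 4 N at the pad moves it, up to 12 N with a cartridge.
- lever_pad (a point): Middle of the top of the red lever pad (22 x 30 mm, 10 mm thick), the point to press; 82 mm above the worktop when up, about 36 mm when down. The lever swings about a level axis along the stove's x, at stove y = 82 mm, 52 mm above the worktop.
- cover: Sheet-steel compartment cover, lifted off and lying on the worktop, 146 x 226 x 28 mm, origin under its centre. Leave it there.
- pepper_mill: Clear pepper mill, 60 mm diameter, 199 mm tall, upright; origin under its centre. Leave alone.
- kitchen_timer: Red kitchen timer, 60 mm diameter, 50 mm tall; origin under its centre. Leave alone.
- espresso_cup: White espresso cup, 60 mm diameter with handle, 49 mm tall; origin under its base. Leave alone.
Mind the look-alikes: they are no part of the job. What is shaped like the cartridge but green is not meant.

How it is judged:
By the outcome, as a careful person would: the job done as asked, in the order asked, and still so for the second after the job is handed in, with the robot touching nothing.
It also fails if it takes over 50 s, if anything falls off the work surface, if the arm or the gripper's body presses on something with over 40 N, if the wrist force passes 120 N, or if a joint passes its speed limit or range.

## Working session

There is one attempt and no reset: what is moved stays moved. The work goes in short steps, Python scripts to look and compute and a tool call to move; the robot and the scene stay as the last step left them, time stands still between calls to the robot, and variables do not carry over. Pictures are saved under pics/ and viewed, at most 10 in all, crops included, and the job is handed in when it is done.

Besides the shell and the picture viewer there is one more tool, called after ">>>" by a JSON object that holds its "api" and its "payload", one argument or row to a line. send_rows: Moves the arm, as the interface text tells. Its arguments: {"type":"object","properties":{"increments":{"type":"array"},"hand":{"type":"number"},"squeeze":{"type":"number"}},"required":["increments"]}

```bash
mkdir -p pics; cat > h.py <<'E'
import numpy as np, cv2
from workcell import manip
from scipy.spatial.transform import Rotation as R
def ray(f,uv):
    T=np.array(f["world_from_camera"]); d=T[:3,:3]@np.array([(uv[0]-f["cx"])/f["fx"],(uv[1]-f["cy"])/f["fy"],1.])
    return T[:3,3],d/np.linalg.norm(d)
def tri(rs):
    A=np.zeros((3,3));b=np.zeros(3)
    for o,d in rs:
        P=np.eye(3)-np.outer(d,d);A+=P;b+=P@o
    x=np.linalg.solve(A,b); return x,[np.linalg.norm((np.eye(3)-np.outer(d,d))@(x-o)) for o,d in rs]
def onz(r,z): o,d=r; return o+d*(z-o[2])/d[2]
def proj(f,p):
    T=np.linalg.inv(np.array(f["world_from_camera"])); q=T[:3,:3]@np.array(p)+T[:3,3]
    return np.array([f["fx"]*q[0]/q[2]+f["cx"],f["fy"]*q[1]/q[2]+f["cy"]])
def rot():
    q=manip.state()["ee_rot"]; return R.from_quat([q[1],q[2],q[3],q[0]])
E
python3 - <<'E'
from h import *
np.set_printoptions(precision=4,suppress=True)
F={}
for n in ["scene","side","wrist"]:
    F[n]=manip.grab_frame(n); cv2.imwrite(f"pics/{n}0.png",F[n]["image"][:,:,::-1])
a=np.hstack([F[n]["image"] for n in ["scene","side"]])[:,:,::-1]
names=["cartridge","collar","notch","stove","cradle","key_tip","pusher_face","lever_pad","cover","pepper_mill","kitchen_timer","espresso_cup"]
for n in names:
    print(n)
    for c in F:
        m=manip.mark_of(n,F[c])
        print("  ",c,[(np.round(x["uv"],1).tolist(),round(x["score"],2)) for x in m[:3]])
for c in F: print(c,np.array(F[c]["world_from_camera"]),F[c]["fx"])
print(manip.state())
E
```

```text
cartridge
   scene [([202.5, 212.9], 0.93), ([263.9, 253.3], 0.82), ([207.0, 258.5], 0.73)]
   side [([275.0, 193.6], 0.81), ([211.6, 189.9], 0.75)]
   wrist []
collar
   scene [([206.3, 229.4], 0.67), ([203.0, 184.6], 0.63), ([265.7, 228.4], 0.62)]
   side [([242.1, 149.2], 0.91), ([209.6, 166.9], 0.77), ([273.4, 170.0], 0.68)]
   wrist []
notch
   scene [([269.5, 227.9], 0.73), ([197.6, 191.0], 0.64), ([212.5, 233.3], 0.57)]
   side [([203.7, 163.8], 0.89), ([273.8, 169.8], 0.69), ([240.8, 151.4], 0.41)]
   wrist []
stove
   scene [([297.5, 201.0], 0.68)]
   side [([217.4, 230.2], 0.7)]
   wrist []
cradle
   scene [([300.5, 187.8], 0.88)]
   side [([214.5, 221.3], 0.67), ([193.1, 304.0], 0.19)]
   wrist []
key_tip
   scene [([291.5, 197.7], 0.69), ([299.4, 200.2], 0.51)]
   side [([217.2, 211.2], 0.69)]
   wrist []
pusher_face
   scene [([309.4, 181.4], 0.44)]
   side []
   wrist []
lever_pad
   scene [([266.1, 205.6], 0.57)]
   side [([223.8, 188.7], 0.39)]
   wrist []
cover
   scene []
   side [([282.2, 166.8], 0.9), ([244.1, 149.5], 0.36)]
   wrist []
pepper_mill
   scene [([330
[... 573 characters left out ...]
    1.    ]] 408.08634885382645
wrist [[ 0.2629 -0.9288 -0.261   0.2445]
 [-0.9648 -0.2538 -0.0688 -0.6322]
 [-0.0023  0.2699 -0.9629  0.373 ]
 [ 0.      0.      0.      1.    ]] 345.13971366025334
{'time': 1.95, 'joint_positions': array([-1.455 ,  0.2863,  1.5767, -0.    ,  1.2786, -0.1501]), 'qd': array([ 0.0026, -0.0015,  0.0001,  0.0016,  0.0012,  0.0003]), 'joint_torque': array([  0.0007, -40.5949, -29.2929,  -0.0001,   0.0005,  -0.    ]), 'tcp_pos': array([ 0.1773, -0.6513,  0.2453]), 'ee_rot': array([ 0.    ,  0.9912,  0.1325, -0.    ]), 'force': array([ 0.1879, -0.8258, -0.4391]), 'ft_torque': array([-0.0296, -0.0081, -0.0305]), 'gripper_force': 0.0, 'grip_width': 1.0024293679386407}
```

View pics/scene0.png

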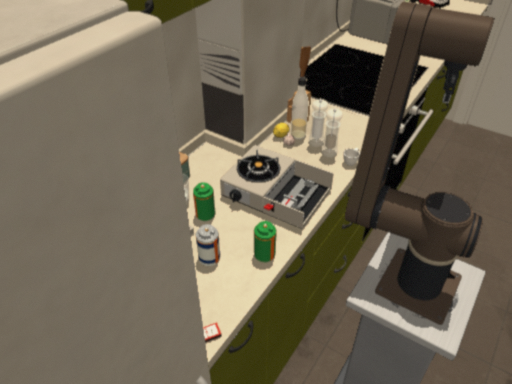

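View pics/side0.png

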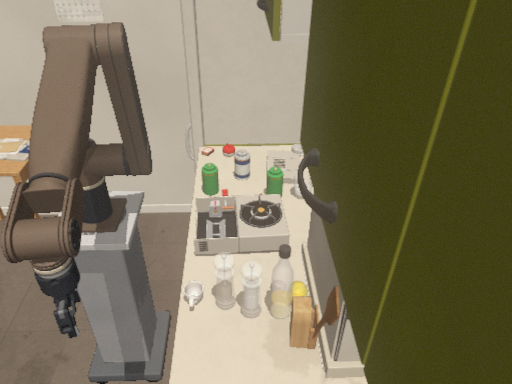

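The white/blue cartridge is at about (207,245) in scene and (242,165) in side, between two green look-alikes. Its orange stripe faces right in the scene view. The stove has its red lever at (268,207) in scene, towards +y.

```bash
python3 - <<'E'
from h import *
np.set_printoptions(precision=4,suppress=True)
import time
f=manip.grab_frame("scene"); g=manip.grab_frame("side")
def T(a,b):
    x,e=tri([ray(f,a),ray(g,b)]); print(x,np.round(e,4))
T((206.3,229.4),(242.1,149.2)) #collar
print(onz(ray(f,(207,258.5)),0))
T((297.5,201),(217.4,230.2)); T((300.5,187.8),(214.5,221.3));T((291.5,197.7),(217.2,211.2));T((266.1,205.6),(223.8,188.7))
print(onz(ray(g,(211.6,189.9)),0),onz(ray(g,(275,193.6)),0),onz(ray(f,(202.5,212.9)),0),onz(ray(f,(263.9,253.3)),0))
print([onz(ray(g,p),0) for p in [(229.7,153.5),(194.3,301.6),(231,304),(282,167)]])
def crop(F,x,y,w,h,s): return cv2.resize(F["image"][y:y+h,x:x+w],None,fx=s,fy=s,interpolation=cv2.INTER_CUBIC)
A=crop(f,185,140,150,130,5)[:,:,::-1]; B=crop(g,180,135,140,120,5)[:,:,::-1]
cv2.imwrite("pics/a.png",A);cv2.imwrite("pics/b.png",B)
E
```

```text
[0.5573 0.256  0.1281] [0.0011 0.0011]
[0.5622 0.2594 0.    ]
[ 0.4594 -0.108   0.0051] [0.0017 0.0017]
[ 0.4546 -0.1191  0.058 ] [0.0014 0.0014]
[ 0.4594 -0.0619  0.0559] [0.0017 0.0017]
[0.4875 0.0411 0.0842] [0.0036 0.0036]
[0.4297 0.1486 0.    ] [0.689  0.1161 0.    ] [0.696  0.1131 0.    ] [0.4301 0.1473 0.    ]
[array([ 0.5031,  0.438 , -0.    ]), array([ 0.4005, -0.4208,  0.    ]), array([ 0.5105, -0.4327, -0.    ]), array([ 0.7374,  0.3149, -0.    ])]
```

View pics/a.png

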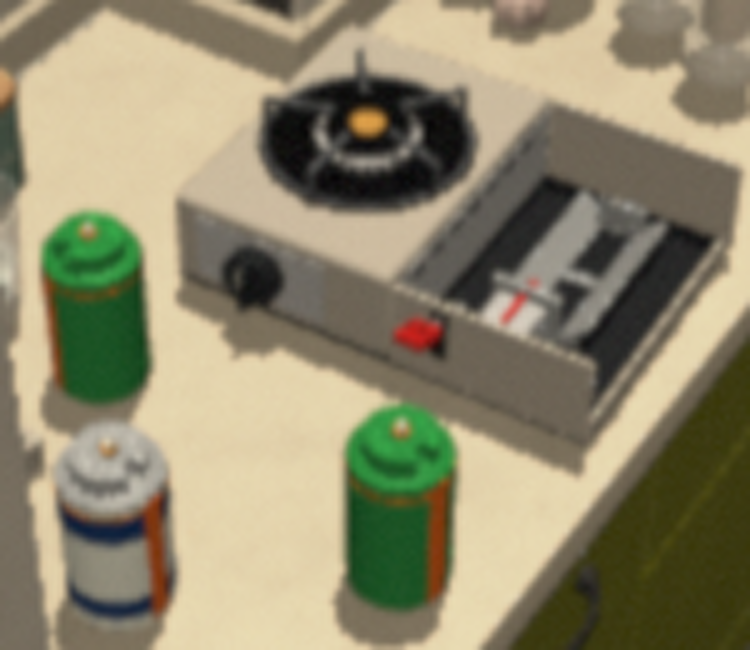

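View pics/b.png

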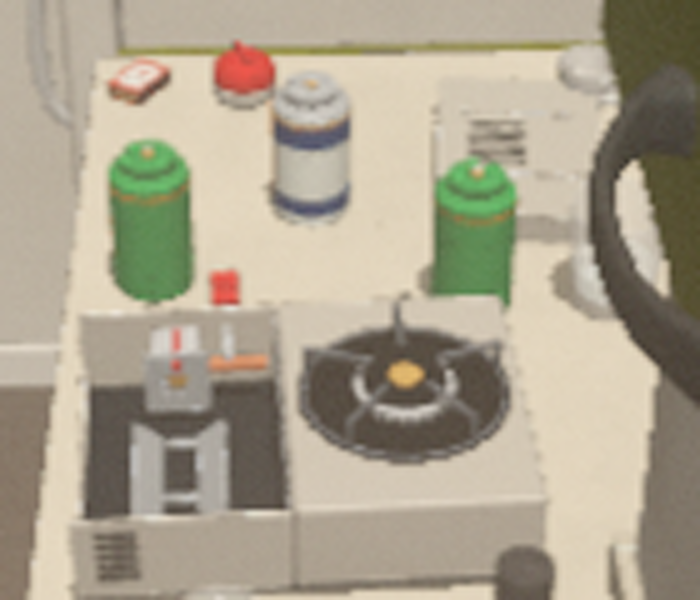

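>>> {"api": "send_rows", "payload": {
  "increments": [
    [0.42,-0.48,-0.44,0,0,0],
    [0.84,-0.96,-0.88,0,0,0]
  ],
  "hand": 85
}}

```text
time: 2.3
tcp_pos: [0.2221, -0.5585, 0.3153]
ee_rot: [-0.001, 0.991, 0.132, 0.0]
force: [0.8, -0.2, 0.5]
grip_width: 0.996
gripper_force: 0.0
```

>>> {"api": "send_rows", "payload": {
  "increments": [
    [0.42,-0.48,0,0,0,0],
    [0.84,-0.96,0,0,0,0]
  ]
}}

```text
time: 2.55
tcp_pos: [0.2673, -0.4665, 0.3167]
ee_rot: [0.001, 0.991, 0.132, 0.0]
force: [0.1, 0.7, 0.1]
grip_width: 0.998
gripper_force: 0.0
```

>>> {"api": "send_rows", "payload": {
  "increments": [
    [0.42,-0.48,0,0,0,0],
    [0.84,-0.96,0,0,0,0]
  ]
}}

```text
time: 2.8
tcp_pos: [0.3118, -0.3745, 0.316]
ee_rot: [0.0, 0.991, 0.132, 0.0]
force: [-0.1, -0.2, -0.0]
grip_width: 0.998
gripper_force: 0.0
```

>>> {"api": "send_rows", "payload": {
  "increments": [
    [0.42,-0.48,0,0,0,0],
    [0.84,-0.96,0,0,0,0]
  ]
}}

```text
time: 3.05
tcp_pos: [0.3565, -0.2827, 0.316]
ee_rot: [0.0, 0.991, 0.132, 0.0]
force: [0.6, -1.1, 0.1]
grip_width: 0.998
gripper_force: 0.0
```

>>> {"api": "send_rows", "payload": {
  "increments": [
    [0.42,-0.48,0,0,0,0],
    [0.84,-0.96,0,0,0,0],
    [0.84,-0.96,0,0,0,0]
  ]
}}

```text
time: 3.42
tcp_pos: [0.4015, -0.1899, 0.3161]
ee_rot: [0.0, 0.991, 0.135, 0.0]
force: [-0.5, -0.4, 0.1]
grip_width: 0.994
gripper_force: 0.0
```

```bash
python3 - <<'E'
from h import *
import pickle
np.set_printoptions(precision=4,suppress=True)
f=manip.grab_frame("wrist"); cv2.imwrite("pics/w1.png",f["image"][:,:,::-1]); pickle.dump(f,open("w1.pkl","wb"))
print(np.array(f["world_from_camera"]),manip.state()["joint_positions"],f["fx"])
for n,z in [("cartridge",0),("collar",.122),("notch",.122),("stove",0),("cradle",.048),("key_tip",.068),("pusher_face",.027),("lever_pad",.082)]:
    print(n,[(np.round(x["uv"],1).tolist(),round(x["score"],2),onz(ray(f,x["uv"]),z)[:2].round(4).tolist()) for x in manip.mark_of(n,f)[:3]])
E
```

```text
[[ 0.2683 -0.9277 -0.2595  0.4686]
 [-0.9633 -0.2583 -0.0725 -0.1707]
 [ 0.0002  0.2694 -0.963   0.4451]
 [ 0.      0.      0.      1.    ]] [-0.6741 -0.2956  2.0286 -0.0004  1.4078  0.6275] 345.13971366025334
cartridge []
collar []
notch []
stove [([204.8, 98.9], 0.85, [0.4572, -0.1065])]
cradle [([214.9, 102.8], 0.74, [0.4574, -0.1251])]
key_tip [([150.6, 82.3], 0.92, [0.46, -0.0585])]
pusher_face [([270.0, 113.6], 0.53, [0.4623, -0.1879])]
lever_pad [([60.4, 19.7], 0.84, [0.4929, 0.0307])]
```

View pics/w1.png

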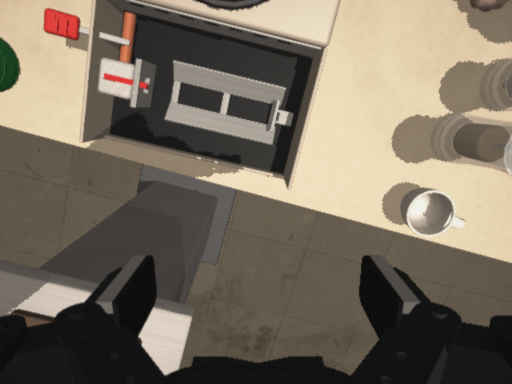

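The stove lies squarely: key tip at (150,86), pusher at (270,115), lever pad at (60,25), with the sill at the worktop's front edge. I'll use a small tilt to identify the wrist kinematics.

>>> {"api": "send_rows", "payload": {
  "increments": [
    [0,-0.4,-0.4,0.1,0,0],
    [0,-0.7,-0.7,0.2,0,0],
    [0,-0.9,-0.9,0.3,0,0],
    [0,-0.9,-0.9,0.3,0,0]
  ]
}}

```text
time: 4.38
tcp_pos: [0.382, -0.1243, 0.3877]
ee_rot: [-0.231, 0.964, 0.128, -0.031]
force: [0.5, 0.6, -0.0]
grip_width: 0.997
gripper_force: 0.0
```

```bash
python3 - <<'E'
from h import *
s=manip.state(); print({k:s[k] for k in ["joint_positions","tcp_pos","ee_rot"]})
E
```

```text
{'joint_positions': array([-0.72312179, -0.25305789,  1.91326307,  0.26422194,  1.87163508,
        0.61237706]), 'tcp_pos': array([ 0.38199574, -0.12429149,  0.38771395]), 'ee_rot': array([-0.23057492,  0.9641212 ,  0.12795022, -0.03056566])}
```

```bash
cat > k.py <<'E'
from h import *
from scipy.optimize import least_squares
import itertools
np.set_printoptions(precision=4,suppress=True)
def fk(q,p,s):
    h,L2,L3,L,d1,d4,d6,a1,a5=p; s4,s6,c=s
    Y=lambda a:R.from_euler('y',a); Z=lambda a:R.from_euler('z',a)
    r=Z(q[0]); x=r.apply([a1,d1,h]); r=r*Y(q[1]); x=x+r.apply([0,0,L2]); r=r*Y(q[2]); x=x+r.apply([0,0,L3])
    r=r*Z(s4*q[3]); x=x+r.apply([0,d4,0]); r=r*Y(q[4]); x=x+r.apply([a5,d6,0]); r=r*Z(s6*q[5]+c); x=x+r.apply([0,0,L])
    return x,r
D=[([-1.455,.2863,1.5767,0,1.2786,-.1501],[.1773,-.6513,.2453],[0,.9912,.1325,0]),
([-.6741,-.2956,2.0286,-.0004,1.4078,.6275],[.4015,-.1899,.3161],[0,.991,.135,0]),
([-.72312,-.25306,1.91326,.26422,1.87164,.61238],[.382,-.12429,.38771],[-.23057,.96412,.12795,-.03057])]
Q=lambda q:R.from_quat([q[1],q[2],q[3],q[0]])
E
cat > fit.py <<'E'
from k import *
p0=[.27,.44,.57,.28,.1,0,0,0,0]
for s in itertools.product([1,-1],[1,-1],np.arange(4)*np.pi/2):
    e=[(fk(q,p0,s)[1].inv()*Q(o)).magnitude() for q,_,o in D]
    if max(e)<.2: print(s,np.array(e))
    else: continue
    for fix in ([5,6,7,8],[5,6,8],[4,6,7,8],[6,7,8]):
        free=[i for i in range(9) if i not in fix]
        def f(v):
            p=np.array(p0);p[fix]=0;p[free]=v
            return np.concatenate([fk(q,p,s)[0]-x for q,x,_ in D])
        r=least_squares(f,np.array(p0)[free]); print(fix,r.x,np.abs(r.fun).max())
E
python3 fit.py
```

```text
(1, 1, np.float64(1.5707963267948966)) [0.0001 0.0018 0.    ]
[5, 6, 7, 8] [0.219  0.4388 0.5676 0.2309 0.1017] 0.0008766361201329731
[5, 6, 8] [ 0.2191  0.4391  0.5712  0.2306  0.1018 -0.0035] 0.0008931878132134308
[4, 6, 7, 8] [0.2036 0.4402 0.5655 0.2258 0.1018] 0.016689203043175393
[6, 7, 8] [0.2185 0.4389 0.5676 0.2307 0.0993 0.0025] 0.0009160692622047772
```

```bash
cat >> k.py <<'E'
P=[.219,.4389,.5678,.2308,.1017,0,0,0,0]; S=(1,1,np.pi/2)
LO=np.array([-2.77,-.9,.21,-1.53,.24,-2.84]);HI=np.array([2.77,2.22,2.48,4.67,2.81,2.84])
def FK(q): return fk(q,P,S)
def ik(x,r,seeds):
    out=[]
    for s in seeds:
        def f(q):
            a,b=FK(q); return np.concatenate([(a-x)*10,(b.inv()*r).as_rotvec()])
        o=least_squares(f,np.clip(s,LO+1e-3,HI-1e-3),bounds=(LO,HI),max_nfev=60)
        if np.abs(o.fun).max()<5e-3 and not any(np.abs(o.x-a).max()<.02 for a in out): out.append(o.x)
    return out
def SEEDS(j1): return [[j1,q2,q3,a,b,c] for q2,q3 in [(.2,2.2)] for a in (-1,0,1.57,3.1,4.2) for b in (.7,1.5) for c in (-2,-.6,.6,2)]
def frame(t,xup):  # tool rotation with z=t, x closest to xup
    t=np.array(t)/np.linalg.norm(t); x=np.array(xup)-np.dot(xup,t)*t; x/=np.linalg.norm(x)
    return R.from_matrix(np.c_[x,np.cross(t,x),t])
C=np.array([.5575,.257,0.]); NA=np.pi  # cartridge, notch azimuth
ST=np.array([.459,-.107,0.])
E
cat > plan.py <<'E'
from k import *
for tau in (15,25,35):
  for phi in (0,-20,20):
    T=np.deg2rad(tau);F=np.deg2rad(phi)
    tc=np.array([np.cos(T)*np.cos(F),np.cos(T)*np.sin(F),-np.sin(T)])
    Rg=frame(tc,[0,0,1]); gp=np.array([0,0,.052])
    M=R.from_matrix(np.array([[0,-1,0],[0,0,1],[-1,0,0]]))   # cart axes final
    for nm,Rc,o in (("grasp",R.identity(),C),("pre",R.identity(),C-[.07,0,0]),("final",M,ST+[0,-.077,.048])):
        r=Rc*Rg; x=o+Rc.apply(gp)+r.apply([0,0,.005])
        print(tau,phi,nm,x,[q.round(2).tolist() for q in ik(x,r,SEEDS(np.arctan2(x[1],x[0])-.2))])
E
python3 plan.py
```

```text
15 0 grasp [0.5623 0.257  0.0507] [[0.41, 0.4, 2.3, 3.65, 0.91, -1.79]]
15 0 pre [0.4923 0.257  0.0507] [[0.49, 0.33, 2.42, 3.72, 0.97, -1.79]]
15 0 final [ 0.459  -0.1333  0.0432] [[-0.38, 0.09, 2.23, -0.36, 0.75, -0.12]]
15 -20 grasp [0.562  0.2553 0.0507] [[0.54, 0.48, 2.17, 4.21, 1.03, -2.02]]
15 -20 pre [0.492  0.2553 0.0507] [[0.63, 0.41, 2.28, 4.28, 1.08, -1.99]]
15 -20 final [ 0.4607 -0.1333  0.0435] [[-0.45, -0.05, 2.41, -0.25, 0.36, -0.19]]
15 20 grasp [0.562  0.2587 0.0507] [[0.22, 0.36, 2.37, 2.98, 0.9, -1.5]]
15 20 pre [0.492  0.2587 0.0507] []
15 20 final [ 0.4573 -0.1333  0.0435] [[-0.33, 0.27, 2.06, -0.41, 1.1, -0.14]]
25 0 grasp [0.562  0.257  0.0499] [[0.39, 0.31, 2.29, 3.74, 0.66, -1.89]]
25 0 pre [0.492  0.257  0.0499] [[0.47, 0.23, 2.42, 3.82, 0.71, -1.91]]
25 0 final [ 0.459  -0.1341  0.0435] [[-0.3, 0.11, 2.25, -0.63, 0.75, 0.16]]
25 -20 grasp [0.5618 0.2555 0.0499] [[0.52, 0.4, 2.17, 4.35, 0.83, -2.17]]
25 -20 pre [0.4918 0.2555 0.0499] [[0.6, 0.32, 2.28, 4.4, 0.89, -2.14]]
25 -20 final [ 0.4605 -0.1341  0.0437] [[-0.36, -0.02, 2.41, -0.85, 0.39, 0.46]]
25 20 
[... 156 characters left out ...]
, 2.08, -0.59, 1.08, 0.02]]
35 0 grasp [0.5616 0.257  0.0491] [[0.38, 0.26, 2.27, 3.95, 0.43, -2.11]]
35 0 pre [0.4916 0.257  0.0491] [[0.45, 0.15, 2.4, 4.02, 0.48, -2.12]]
35 0 final [ 0.459  -0.1349  0.0439] [[-0.23, 0.15, 2.25, -0.89, 0.8, 0.43]]
35 -20 grasp [0.5613 0.2556 0.0491] [[0.49, 0.34, 2.15, 4.57, 0.66, -2.39]]
35 -20 pre [0.4913 0.2556 0.0491] [[0.57, 0.25, 2.28, 4.6, 0.71, -2.35]]
35 -20 final [ 0.4604 -0.1349  0.0442] [[-0.27, 0.04, 2.4, -1.23, 0.53, 0.89]]
35 20 grasp [0.5613 0.2584 0.0491] [[0.23, 0.21, 2.32, 2.86, 0.36, -1.38]]
35 20 pre [0.4913 0.2584 0.0491] [[0.27, 0.1, 2.46, 2.98, 0.38, -1.46]]
35 20 final [ 0.4576 -0.1349  0.0442] [[-0.2, 0.29, 2.1, -0.77, 1.1, 0.18]]
```

```bash
cat >> k.py <<'E'
import json
def rows(r0,x0,poses):
    """split poses (x,r) into calls relative to the commanded start pose"""
    calls=[];cur=[];bx,br=x0,r0;last=(x0,r0)
    for x,r in poses:
        g=lambda:np.r_[br.inv().apply(x-bx)/.08,(br.inv()*r).as_rotvec()/(np.pi/2)]
        v=g()
        if len(cur)==12 or np.abs(v).max()>.98:
            calls.append(cur);cur=[];bx,br=last;v=g()
        v=v.round(3); cur.append(v.tolist())
        last=(bx+br.apply(v[:3]*.08),br*R.from_rotvec(v[3:]*np.pi/2))
    calls.append(cur); return calls,last
def jpath(q0,q1,step=.16):
    q0,q1=np.array(q0),np.array(q1); n0=400
    ps=[FK(q0+(q1-q0)*i/n0) for i in range(n0+1)]
    c=np.r_[0,np.cumsum([max((ps[i][1].inv()*ps[i+1][1]).magnitude()/step,np.linalg.norm(ps[i+1][0]-ps[i][0])/.045,np.abs(q1-q0).max()/n0/.19) for i in range(n0)])]
    n=int(np.ceil(c[-1])); ss=np.interp(np.linspace(0,c[-1],n+1)[1:],c,np.linspace(0,1,n0+1))
    return [FK(q0+(q1-q0)*s) for s in ss]
def show(calls):
    for c in calls: print(json.dumps(c))
E
cat > p2.py <<'E'
from k import *
T=np.deg2rad(25); r=frame([np.cos(T),0,-np.sin(T)],[0,0,1])
for x in ([.47,.257,.25],[.5,.257,.25],[.5,.24,.3]):
    print(x,[q.round(3).tolist() for q in ik(np.array(x),r,SEEDS(.4))])
s=manip.state(); q0=s["joint_positions"]; x0,r0=s["tcp_pos"],rot()
q1=ik(np.array([.48,.257,.25]),r,SEEDS(.4))
print(q1)
if q1:
    q1=max(q1,key=lambda q:-abs(q[3]-3.8))
    ps=jpath(q0,q1); print("q",q0,q1,len(ps)); print(np.array([np.r_[p[0],p[1].apply([0,0,1])] for p in ps])[::2])
    show(rows(r0,x0,ps)[0])
E
python3 p2.py
```

```text
[0.47, 0.257, 0.25] [[0.497, -0.318, 2.422, 4.619, 0.449, -2.813]]
[0.5, 0.257, 0.25] [[0.459, -0.253, 2.373, 4.555, 0.418, -2.764]]
[0.5, 0.24, 0.3] []
[array([ 0.4833, -0.2964,  2.4057,  4.597 ,  0.4379, -2.7961])]
q [-0.7231 -0.2531  1.9133  0.2642  1.8716  0.6124] [ 0.4833 -0.2964  2.4057  4.597   0.4379 -2.7961] 28
[[ 0.403  -0.0995  0.3864 -0.0494  0.4912 -0.8696]
 [ 0.4432 -0.0469  0.3919  0.0816  0.6059 -0.7913]
 [ 0.4792  0.0073  0.4076  0.2008  0.7188 -0.6656]
 [ 0.51    0.06    0.4336  0.3051  0.8153 -0.4922]
 [ 0.535   0.1076  0.4686  0.3937  0.8772 -0.2749]
 [ 0.5542  0.1456  0.5099  0.4696  0.8825 -0.0244]
 [ 0.5685  0.1691  0.5516  0.5407  0.8074  0.236 ]
 [ 0.5794  0.1744  0.583   0.6211  0.6333  0.4616]
 [ 0.5878  0.1644  0.5881  0.7175  0.3898  0.5773]
 [ 0.5926  0.1513  0.5604  0.8227  0.1442  0.5499]
 [ 0.5899  0.1476  0.5033  0.9182 -0.0461  0.3935]
 [ 0.5746  0.1615  0.4262  0.9785 -0.1425  0.1489]
 [ 0.545   0.1925  0.3477  0.9846 -0.1364 -0.109 ]
 [ 0.5042  0.2337  0.2796  0.9422 -0.058  -0.3299]]
[[0.334, -0.198, 0.119, 0.023, 0.053, -0.083], [0.667, -0.426, 
[... 546 characters left out ...]
0.087, 0.143, -0.072, 0.06, -0.038], [0.306, 0.186, 0.22, -0.157, 0.106, -0.069], [0.359, 0.281, 0.232, -0.248, 0.133, -0.088], [0.323, 0.357, 0.191, -0.339, 0.14, -0.096], [0.196, 0.398, 0.112, -0.426, 0.126, -0.094], [-0.017, 0.389, 0.01, -0.506, 0.094, -0.081], [-0.308, 0.315, -0.102, -0.574, 0.045, -0.06], [-0.66, 0.166, -0.213, -0.627, -0.017, -0.031]]
[[-0.392, -0.064, -0.251, -0.036, -0.079, -0.003], [-0.802, -0.188, -0.565, -0.055, -0.164, -0.005]]
[[-0.47, -0.153, -0.262, -0.003, -0.084, -0.003], [-0.904, -0.34, -0.562, 0.007, -0.164, -0.006]]
[[-0.465, -0.22, -0.22, 0.021, -0.075, -0.004], [-0.898, -0.46, -0.48, 0.05, -0.144, -0.008]]
[[-0.451, -0.28, -0.18, 0.037, -0.063, -0.004]]
```

```bash
cat > p2.py <<'E'
from k import *
T=np.deg2rad(12); r=frame([np.cos(T),0,-np.sin(T)],[0,0,1])
s=manip.state(); q0=s["joint_positions"]; x0,r0=s["tcp_pos"],rot()
q1=ik(np.array([.47,.257,.19]),r,SEEDS(.4)); print(q1)
q1=q1[0]
M=q0+(q1-q0)*.5; M[4]=.6; M[2]=2.2;M[1]=-.2
ps=jpath(q0,M)+jpath(M,q1); print(M,len(ps)); print(np.array([np.r_[p[0],p[1].apply([0,0,1])] for p in ps])[::2])
show(rows(r0,x0,ps)[0])
E
python3 p2.py
```

```text
[]Traceback (most recent call last):
  File "p2.py", line 5, in <module>
    q1=q1[0]
       ~~^^^
IndexError: list index out of range
```

```bash
sed -i 's/^q1=ik.*$//; s/^q1=q1\[0\]/for xx in (.48,.49,.5,.51,.52):\n    q1=ik(np.array([xx,.257,.2]),r,SEEDS(.4))\n    if q1: break\nprint(xx,q1); q1=q1[0]/; s/; q1=ik.*//' p2.py; python3 p2.py
```

```text
0.48 [array([ 0.5077, -0.11  ,  2.48  ,  3.9403,  0.731 , -2.1077])]
[-0.1077 -0.2     2.2     2.1023  0.6    -0.7477] 23
[[ 0.4085 -0.1025  0.3803 -0.0333  0.474  -0.8799]
 [ 0.4621 -0.0536  0.3738  0.1403  0.5588 -0.8174]
 [ 0.5141 -0.0001  0.3785  0.3151  0.6433 -0.6978]
 [ 0.563   0.0536  0.3935  0.4878  0.7015 -0.5196]
 [ 0.6069  0.1012  0.4137  0.6591  0.691  -0.2968]
 [ 0.6383  0.1311  0.4204  0.8121  0.572  -0.1157]
 [ 0.6492  0.1451  0.3936  0.9169  0.3904 -0.0832]
 [ 0.6299  0.1956  0.3794  0.9253  0.379   0.0112]
 [ 0.6049  0.2293  0.3541  0.9475  0.3155  0.0518]
 [ 0.5733  0.2492  0.3151  0.9752  0.2196  0.0263]
 [ 0.5327  0.2579  0.2627  0.9919  0.1092 -0.065 ]
 [ 0.4801  0.2571  0.2     0.9779 -0.0034 -0.2089]]
[[0.391, -0.115, 0.163, 0.008, 0.059, -0.077], [0.792, -0.266, 0.304, 0.014, 0.122, -0.151]]
[[0.406, -0.083, 0.2, 0.003, 0.066, -0.071], [0.822, -0.195, 0.378, 0.003, 0.137, -0.138]]
[[0.4, -0.046, 0.241, -0.006, 0.075, -0.063], [0.81, -0.112, 0.456, -0.018, 0.153, -0.119]]
[[0.366, -0.011, 0.278, -0.021, 0.081, -0.05], [0.731, -0.025, 0.526, -0.053, 0.163, -0.091]]
[[0.275, 0.015, 0.3, -0.048, 0.079, -0.031], [0.483, 0.04, 0.553, -0.109, 0.146, -0.048], [0.576, 0.069, 0.755, -0.175, 0.192, -0.048], [0.537, 0.088, 0.929, -0.242, 0.212, -0.033]]
[[-0.215, -0.071, 0.083, -0.066, -0.009, 0.015], [-0.25, -0.43, 0.159, -0.069, 0.026, 0.032], [-0.319, -0.752, 0.194, -0.079, 0.053, 0.048]]
[[-0.13, -0.277, -0.049, -0.018, 0.017, 0.017], [-0.302, -0.517, -0.133, -0.043, 0.026, 0.031], [-0.516, -0.726, -0.253, -0.073, 0.024, 0.043], [-0.776, -0.91, -0.41, -0.107, 0.011, 0.051]]
[[-0.309, -0.102, -0.225, -0.036, -0.022, 0.002], [-0.654, -0.18, -0.489, -0.074, -0.054, -0.001]]
[[-0.401, -0.021, -0.28, -0.038, -0.041, -0.009], [-0.826, -0.017, -0.601, -0.074, -0.091, -0.025]]
```

>>> {"api": "send_rows", "payload": {
  "increments": [
    [0.39,-0.12,0.16,0.01,0.06,-0.08],
    [0.79,-0.27,0.3,0.014,0.12,-0.15]
  ]
}}

```text
time: 4.62
tcp_pos: [0.4355, -0.0774, 0.3752]
ee_rot: [-0.254, 0.938, 0.219, 0.087]
force: [-0.3, 0.8, -0.6]
grip_width: 0.995
gripper_force: 0.0
```

>>> {"api": "send_rows", "payload": {
  "increments": [
    [0.41,-0.08,0.2,0,0.066,-0.07],
    [0.82,-0.2,0.38,0,0.137,-0.14]
  ]
}}

```text
time: 4.88
tcp_pos: [0.4882, -0.0248, 0.3742]
ee_rot: [-0.265, 0.894, 0.292, 0.215]
force: [0.4, 0.6, 0.5]
grip_width: 0.995
gripper_force: 0.0
```

>>> {"api": "send_rows", "payload": {
  "increments": [
    [0.4,-0.05,0.24,-0.006,0.075,-0.063],
    [0.81,-0.11,0.46,-0.018,0.153,-0.12]
  ]
}}

```text
time: 5.12
tcp_pos: [0.5388, 0.0297, 0.3839]
ee_rot: [-0.264, 0.834, 0.337, 0.348]
force: [-1.0, 0.1, -0.5]
grip_width: 0.995
gripper_force: 0.0
```

>>> {"api": "send_rows", "payload": {
  "increments": [
    [0.37,-0.01,0.28,-0.02,0.08,-0.05],
    [0.73,-0.025,0.53,-0.053,0.163,-0.09]
  ]
}}

```text
time: 5.38
tcp_pos: [0.5853, 0.0816, 0.4024]
ee_rot: [-0.244, 0.768, 0.343, 0.483]
force: [0.4, 0.4, -0.3]
grip_width: 0.996
gripper_force: 0.0
```

>>> {"api": "send_rows", "payload": {
  "increments": [
    [0.28,0.015,0.3,-0.05,0.08,-0.03],
    [0.48,0.04,0.55,-0.11,0.146,-0.05],
    [0.58,0.07,0.755,-0.175,0.19,-0.05],
    [0.54,0.09,0.93,-0.24,0.21,-0.033]
  ]
}}

```text
time: 5.88
tcp_pos: [0.6456, 0.1419, 0.4098]
ee_rot: [-0.137, 0.703, 0.221, 0.662]
force: [0.9, 0.6, 1.3]
grip_width: 0.997
gripper_force: 0.0
```

```bash
cat > st.py <<'E'
from k import *
s=manip.state(); q=s["joint_positions"]; print(s["time"],q,s["tcp_pos"],rot().apply([0,0,1]),rot().apply([1,0,0]),FK(q)[0]-s["tcp_pos"])
E
python3 st.py
```

```text
5.875 [-0.1675 -0.2004  2.1758  1.9191  0.725  -0.622 ] [0.6456 0.1419 0.4098] [ 0.8702  0.4851 -0.0866] [0.0262 0.13   0.9912] [ 0.0008 -0.0022 -0.0041]
```

>>> {"api": "send_rows", "payload": {
  "increments": [
    [-0.21,-0.07,0.08,-0.066,-0.01,0.015],
    [-0.25,-0.43,0.16,-0.07,0.026,0.03],
    [-0.32,-0.75,0.19,-0.08,0.053,0.05]
  ]
}}

```text
time: 6.25
tcp_pos: [0.6276, 0.1985, 0.3768]
ee_rot: [-0.129, 0.69, 0.147, 0.697]
force: [0.1, -0.2, -0.4]
grip_width: 0.996
gripper_force: 0.0
```

>>> {"api": "send_rows", "payload": {
  "increments": [
    [-0.13,-0.28,-0.05,-0.02,0.017,0.017],
    [-0.3,-0.52,-0.13,-0.043,0.026,0.03],
    [-0.52,-0.73,-0.25,-0.073,0.024,0.043],
    [-0.78,-0.91,-0.41,-0.107,0.01,0.05]
  ]
}}

```text
time: 6.75
tcp_pos: [0.5701, 0.2516, 0.3121]
ee_rot: [-0.099, 0.699, 0.06, 0.706]
force: [-0.0, 0.0, 0.7]
grip_width: 0.994
gripper_force: 0.0
```

>>> {"api": "send_rows", "payload": {
  "increments": [
    [-0.31,-0.1,-0.22,-0.036,-0.022,0],
    [-0.65,-0.18,-0.49,-0.074,-0.054,0]
  ]
}}

```text
time: 7.0
tcp_pos: [0.5289, 0.2598, 0.2602]
ee_rot: [-0.056, 0.733, 0.023, 0.677]
force: [-0.1, -0.7, -0.4]
grip_width: 0.993
gripper_force: 0.0
```

>>> {"api": "send_rows", "payload": {
  "increments": [
    [-0.35,-0.02,-0.25,-0.035,-0.04,-0.01],
    [-0.7,-0.02,-0.5,-0.07,-0.08,-0.025],
    [-0.7,-0.02,-0.5,-0.07,-0.08,-0.025]
  ]
}}

```text
time: 7.38
tcp_pos: [0.4841, 0.2598, 0.2068]
ee_rot: [-0.002, 0.775, 0.005, 0.631]
force: [-1.1, -0.2, 0.7]
grip_width: 0.997
gripper_force: 0.0
```

```bash
python3 st.py; python3 - <<'E'
from k import *
import pickle
f=manip.grab_frame("wrist"); cv2.imwrite("pics/w2.png",f["image"][:,:,::-1]); pickle.dump(f,open("w2.pkl","wb"))
for n,z in [("cartridge",0),("collar",.122),("notch",.122)]:
    print(n,[(np.round(x["uv"],1).tolist(),round(x["score"],2),onz(ray(f,x["uv"]),z)[:2].round(4).tolist()) for x in manip.mark_of(n,f)[:3]])
E
```

```text
7.375 [ 0.5098 -0.0775  2.4547  3.9153  0.736  -2.0909] [0.4841 0.2598 0.2068] [ 0.9792  0.0099 -0.2026] [0.2026 0.0056 0.9793] [ 0.0056  0.0065 -0.0068]
cartridge []
collar [([402.8, 217.6], 0.77, [0.6824, 0.1129])]
notch [([270.2, 322.3], 0.82, [0.5409, 0.2524]), ([381.3, 212.5], 0.57, [0.6928, 0.1318])]
```

View pics/w2.png

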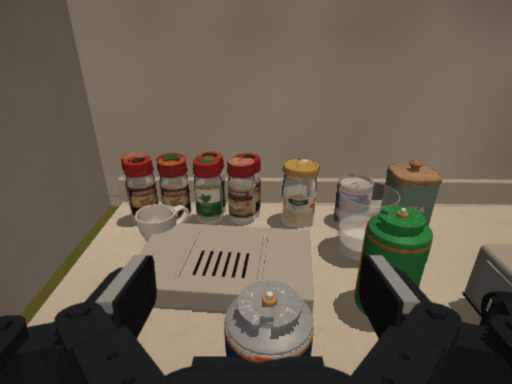

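```bash
python3 - <<'E'
from k import *
import pickle
f=pickle.load(open("w2.pkl","rb"))
print(onz(ray(f,(269.5,295)),.13),np.array(f["world_from_camera"])[:3,3])
c=f["image"][270:375,210:330][:,:,::-1]; cv2.imwrite("pics/w2c.png",cv2.resize(c,None,fx=5,fy=5,interpolation=cv2.INTER_CUBIC))
for cc in (C,):
    for p in ([0,0,.13],[0,0,.122],[-.019,0,.122]): print(p,proj(f,cc+p))
E
```

```text
[0.5582 0.2527 0.13  ] [0.3732 0.2597 0.3002]
[0, 0, 0.13] [263.3807 295.6116]
[0, 0, 0.122] [263.2539 304.1757]
[-0.019, 0, 0.122] [263.3669 324.9871]
```

View pics/w2c.png

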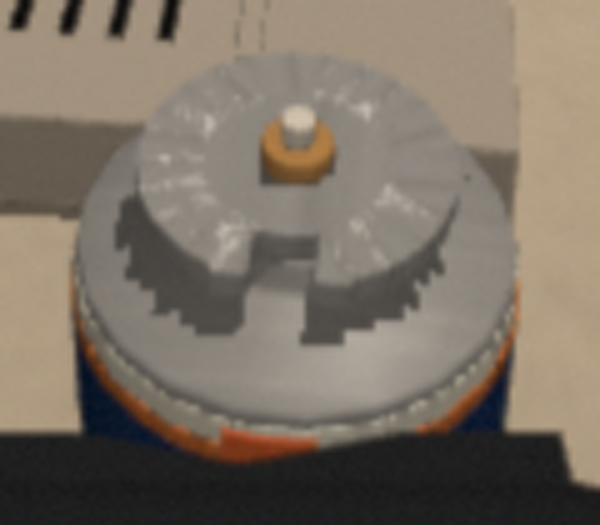

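```bash
python3 - <<'E'
from k import *
import pickle
f=pickle.load(open("w2.pkl","rb"))
c=onz(ray(f,(270,304.4)),.122); s=onz(ray(f,(269.6,294)),.13)
n=onz(ray(f,(266.6,322)),.122); st=onz(ray(f,(263.6,357.5)),.105)
print(c,s,n,st)
for o in (c,s):
  for p in (n,st): print(np.rad2deg(np.arctan2(*(p-o)[:2][::-1])),np.linalg.norm((p-o)[:2]))
E
```

```text
[0.5574 0.2522 0.122 ] [0.5592 0.2526 0.13  ] [0.5411 0.2548 0.122 ] [0.5269 0.2567 0.105 ]
170.83968492679824 0.016464001214705076
171.58713352463636 0.030760686259523124
173.0094704987066 0.018218590666340764
172.76244417388028 0.03251790457122872
```

```bash
cat >> k.py <<'E'
C=np.array([.558,.2527,0.]); AZ=np.deg2rad(-7.7); TAU=np.deg2rad(20)
RG=frame([np.cos(TAU)*np.cos(AZ),np.cos(TAU)*np.sin(AZ),-np.sin(TAU)],[0,0,1]); XG=C+[0,0,.055]+RG.apply([0,0,.005])
from scipy.spatial.transform import Slerp
def line(x0,r0,x1,r1,n):
    sl=Slerp([0,1],R.concatenate([r0,r1])); return [(x0+(x1-x0)*i/n,sl(i/n)) for i in range(1,n+1)]
E
python3 - <<'E'
from k import *
s=manip.state(); q0=s["joint_positions"];x0,r0=s["tcp_pos"],rot()
ps=line(x0,r0,XG,RG,8); q=q0
for x,r in ps:
    o=ik(x,r,[q]); print(x,o); q=o[0] if o else q
show(rows(r0,x0,ps)[0])
E
```

```text
[0.4965 0.2581 0.1909] [array([ 0.4918, -0.0535,  2.4488,  3.9144,  0.7398, -2.0772])]
[0.506  0.2573 0.1712] [array([ 0.4856,  0.0106,  2.4272,  3.9099,  0.7588, -2.0503])]
[0.5154 0.2564 0.1516] [array([ 0.4796,  0.0737,  2.4037,  3.9079,  0.7754, -2.0263])]
[0.5249 0.2555 0.1319] [array([ 0.4736,  0.1357,  2.3786,  3.908 ,  0.7896, -2.0051])]
[0.5343 0.2547 0.1122] [array([ 0.4677,  0.1964,  2.3518,  3.9103,  0.8014, -1.9866])]
[0.5438 0.2538 0.0926] [array([ 0.4619,  0.2558,  2.3235,  3.9144,  0.8108, -1.9707])]
[0.5532 0.2529 0.0729] [array([ 0.4561,  0.3138,  2.2937,  3.9204,  0.8178, -1.9573])]
[0.5627 0.2521 0.0533] [array([ 0.4504,  0.3704,  2.2624,  3.928 ,  0.8226, -1.9464])]
[[-0.218, 0.011, 0.164, -0.011, -0.012, 0.003], [-0.436, 0.023, 0.328, -0.022, -0.024, 0.006], [-0.653, 0.034, 0.492, -0.032, -0.036, 0.009], [-0.871, 0.045, 0.656, -0.043, -0.048, 0.012]]
[[-0.205, 0.004, 0.18, -0.011, -0.012, 0.004], [-0.409, 0.008, 0.36, -0.022, -0.024, 0.007], [-0.614, 0.011, 0.541, -0.032, -0.036, 0.01], [-0.819, 0.015, 0.721, -0.043, -0.048, 0.013]]
```

>>> {"api": "send_rows", "payload": {
  "increments": [
    [-0.22,0.01,0.16,-0.01,-0.012,0.003],
    [-0.44,0.02,0.33,-0.02,-0.024,0.006],
    [-0.65,0.034,0.49,-0.03,-0.036,0.01],
    [-0.87,0.045,0.66,-0.043,-0.048,0.012]
  ]
}}

```text
time: 8.07
tcp_pos: [0.5257, 0.2551, 0.1311]
ee_rot: [0.019, 0.796, -0.026, 0.604]
force: [1.3, -0.1, -1.1]
grip_width: 0.995
gripper_force: 0.0
```

>>> {"api": "send_rows", "payload": {
  "increments": [
    [-0.2,0,0.18,-0.01,-0.012,0.004],
    [-0.4,0.01,0.36,-0.02,-0.024,0.007],
    [-0.4,0.01,0.36,-0.02,-0.024,0.007]
  ]
}}

```text
time: 8.45
tcp_pos: [0.5442, 0.2529, 0.0916]
ee_rot: [0.028, 0.808, -0.04, 0.588]
force: [0.1, -0.0, -0.2]
grip_width: 0.991
gripper_force: 0.0
```

```bash
python3 - <<'E'
from k import *
s=manip.state(); q0=s["joint_positions"];x0,r0=s["tcp_pos"],rot()
f=manip.grab_frame("wrist"); cv2.imwrite("pics/w3.png",f["image"][:,:,::-1])
import pickle; pickle.dump(f,open("w3.pkl","wb"))
print(x0,r0.apply([0,0,1]),s["force"],q0,FK(q0)[0]-x0)
for p in ([0,0,.13],[0,0,.122],[-.0188,.0025,.122]): print(p,proj(f,C+p))
for n in("notch","collar"): print(n,[(np.round(x["uv"],1).tolist(),round(x["score"],2)) for x in manip.mark_of(n,f)[:3]])
ps=line(x0,r0,XG,RG,4); show(rows(r0,x0,ps)[0])
E
```

```text
[0.5442 0.2529 0.0916] [ 0.947  -0.0926 -0.3077] [ 0.1232 -0.0023 -0.1925] [ 0.4662  0.2987  2.2959  3.9091  0.8215 -1.9582] [ 0.0078  0.0074 -0.0091]
[0, 0, 0.13] [256.8141 181.028 ]
[0, 0, 0.122] [256.8754 198.5469]
[-0.0188, 0.0025, 0.122] [254.9381 228.3128]
notch [([403.8, 89.9], 0.79), ([259.9, 224.7], 0.55)]
collar [([258.2, 193.5], 0.97), ([430.6, 91.8], 0.6), ([260.7, 224.6], 0.17)]
[[-0.096, -0.003, 0.092, -0.006, -0.006, 0.002], [-0.192, -0.006, 0.183, -0.011, -0.012, 0.003], [-0.288, -0.008, 0.275, -0.017, -0.017, 0.005], [-0.384, -0.011, 0.367, -0.022, -0.023, 0.006]]
```

View pics/w3.png

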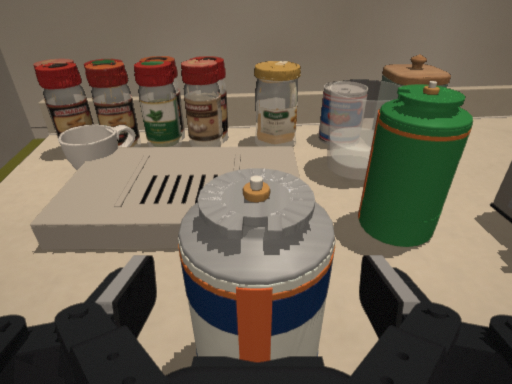

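The stem is at (257,181) as predicted. The stripe is centred near column 255 between the open fingers.

```bash
python3 - <<'E'
from k import *
import pickle
f=pickle.load(open("w3.pkl","rb"))
im=cv2.cvtColor(f["image"],cv2.COLOR_RGB2HSV)
for v in (295,310,325,340):
    r=f["image"][v].astype(int); m=(r[:,0]>150)&(r[:,1]<110)&(r[:,2]<80); u=np.where(m[200:320])[0]+200
    best=[]
    for a in np.arange(164,182,.25):
        p=np.array([.033*np.cos(np.deg2rad(a)),.033*np.sin(np.deg2rad(a)),0])
        zz=min(np.arange(.03,.11,.0005),key=lambda z:abs(proj(f,C+p+[0,0,z])[1]-v)); best.append((abs(proj(f,C+p+[0,0,zz])[0]-u.mean()),a,zz))
    print(v,u.min(),u.max(),u.mean(),min(best))
E
```

```text
<stdin>:10: RuntimeWarning: Mean of empty slice.
  ret = ret.dtype.type(ret / rcount)
Traceback (most recent call last):
ValueError: zero-size array to reduction operation minimum which has no identity
```

>>> {"api": "send_rows", "payload": {
  "increments": [
    [-0.1,0,0.09,-0.006,-0.006,0.002],
    [-0.19,0,0.18,-0.011,-0.012,0.003],
    [-0.29,-0.01,0.28,-0.017,-0.017,0.005],
    [-0.38,-0.01,0.37,-0.022,-0.023,0.006],
    [-0.38,-0.01,0.37,-0.022,-0.023,0.006]
  ]
}}

```text
time: 9.22
tcp_pos: [0.5619, 0.2524, 0.0529]
ee_rot: [0.039, 0.818, -0.054, 0.572]
force: [0.6, 0.6, -0.1]
grip_width: 0.991
gripper_force: 0.0
```

>>> {"api": "send_rows", "payload": {
  "increments": [
    [0,0,0,0,0,0],
    [0,0,0,0,0,0],
    [0,0,0,0,0,0],
    [0,0,0,0,0,0]
  ],
  "hand": 55,
  "squeeze": 60
}}

```text
time: 9.72
tcp_pos: [0.5617, 0.2524, 0.054]
ee_rot: [0.038, 0.817, -0.054, 0.572]
force: [-0.3, -0.9, -1.1]
grip_width: 0.756
gripper_force: 66.6
```

```bash
python3 - <<'E'
from k import *
import pickle
f=pickle.load(open("w3.pkl","rb"))
for v in (300,320,340):
    for t in (120,):
        r=f["image"][v].astype(int); m=(r[:,0]-r[:,2]>80)&(r[:,0]-r[:,1]>60); u=np.where(m[215:300])[0]+215
        if not len(u): print(v,r[250:258:4]); continue
        best=[]
        for a in np.arange(164,182,.25):
            p=np.array([.033*np.cos(np.deg2rad(a)),.033*np.sin(np.deg2rad(a)),0])
            zz=min(np.arange(.03,.11,.001),key=lambda z:abs(proj(f,C+p+[0,0,z])[1]-v)); best.append((abs(proj(f,C+p+[0,0,zz])[0]-u.mean()),a,zz))
        print(v,u.min(),u.max(),u.mean(),min(best))
E
```

```text
300 237 271 254.0 (np.float64(0.19788550991955844), np.float64(172.5), np.float64(0.10100000000000006))
320 238 270 254.0 (np.float64(0.0173558629871593), np.float64(172.5), np.float64(0.09100000000000005))
340 239 269 254.0 (np.float64(0.12255513507284377), np.float64(172.25), np.float64(0.07900000000000004))
```

```bash
python3 - <<'E'
from k import *
s=manip.state(); q=lambda r:[r.as_quat()[3],*r.as_quat()[:3]]
D2=D+[([-.1675,-.2004,2.1758,1.9191,.725,-.622],[.6456,.1419,.4098],None),([.4662,.2987,2.2959,3.9091,.8215,-1.9582],[.5442,.2529,.0916],None),(s["joint_positions"],s["tcp_pos"],None)]
print((FK(s["joint_positions"])[1].inv()*rot()).as_rotvec())
for fix in ([5,6,7,8],[6,7,8],[5,6],[]):
    free=[i for i in range(9) if i not in fix]
    def f(v):
        p=np.array(P);p[fix]=0;p[free]=v
        return np.concatenate([fk(a,p,S)[0]-x for a,x,_ in D2])
    r=least_squares(f,np.array(P)[free]);print(fix,r.x,r.fun.reshape(-1,3)*1e3)
E
```

```text
[ 0. -0.  0.]
[5, 6, 7, 8] [0.2371 0.4226 0.5632 0.2322 0.1011] [[-0.8193  8.6771  2.8114]
 [-0.2547 -1.449   2.1733]
 [-1.2457  0.2624  1.2263]
 [ 0.8697 -1.9391 -0.3326]
 [ 3.0377  3.4487 -3.0619]
 [ 2.0189  2.9848 -2.8165]]
[6, 7, 8] [0.2358 0.4238 0.5633 0.232  0.1008 0.0011] [[ 0.0739  8.4292  2.8339]
 [ 0.0155 -0.5658  2.1934]
 [-0.8735  0.9504  1.5171]
 [ 0.7333 -2.6652  0.4318]
 [ 3.0117  2.4502 -3.6036]
 [ 2.0636  2.047  -3.3726]]
[5, 6] [ 0.2377  0.4226  0.5613  0.2331  0.101   0.0003 -0.0018] [[-0.8582  8.3704  2.9456]
 [-0.0882 -1.6773  2.0644]
 [-1.2212  0.6326  0.4003]
 [ 0.9467 -2.7512 -0.067 ]
 [ 2.8805  3.7326 -2.8065]
 [ 1.8729  3.2677 -2.5369]]
[] [ 0.2338  0.4234  0.5593  0.2308  0.1006  0.5604 -0.5586  0.0037 -0.0003] [[ 0.5916  8.2821  2.7728]
 [ 0.576  -0.3766  1.6385]
 [-0.2129  0.6516  0.6058]
 [ 0.2555 -3.9699  0.1527]
 [ 3.198   2.6157 -2.7821]
 [ 2.3456  2.2911 -2.3876]]
```

>>> {"api": "send_rows", "payload": {
  "increments": [
    [0.2,0,-0.07,0,0,0],
    [0.4,0,-0.14,0,0,0],
    [0.7,0,-0.25,0,0,0],
    [0.94,0,-0.34,0,0,0]
  ]
}}

```text
time: 10.22
tcp_pos: [0.5609, 0.2524, 0.1329]
ee_rot: [0.038, 0.818, -0.054, 0.571]
force: [0.4, -0.7, -3.1]
grip_width: 0.751
gripper_force: 66.8
```

```bash
python3 - <<'E'
t=open('k.py').read()
t=t.replace("x=x+r.apply([0,0,L3])","x=x+r.apply([d6,0,L3])").replace("x=x+r.apply([a5,d6,0])","x=x+r.apply([a5,0,0])")
open('k.py','w').write(t)
E
python3 - <<'E'
from k import *
s=manip.state(); 
D2=D+[([-.1675,-.2004,2.1758,1.9191,.725,-.622],[.6456,.1419,.4098],None),([.4662,.2987,2.2959,3.9091,.8215,-1.9582],[.5442,.2529,.0916],None),([0.5098,-0.0775,2.4547,3.9153,0.736,-2.0909],[0.4841,0.2598,0.2068],None),(s["joint_positions"],s["tcp_pos"],None)]
for fix in ([5,7,8],[5,8],[5,7],):
    free=[i for i in range(9) if i not in fix]
    def f(v):
        p=np.array(P);p[fix]=0;p[free]=v
        return np.concatenate([fk(a,p,S)[0]-x for a,x,_ in D2])
    r=least_squares(f,np.array(P)[free]);print(fix,r.x,(r.fun.reshape(-1,3)*1e3).round(1).tolist())
E
```

```text
[5, 7, 8] [0.2399 0.4433 0.5724 0.2353 0.1011 0.0206] [[0.2, 0.0, 0.0], [-0.5, -1.2, -0.1], [0.0, 0.3, -0.0], [-0.1, 0.3, -0.0], [-0.0, 0.2, 0.0], [-0.1, 0.1, 0.1], [-0.0, 0.2, 0.0]]
[5, 8] [ 0.24    0.4434  0.5726  0.2354  0.1011  0.0206 -0.0002] [[0.2, 0.0, 0.0], [-0.5, -1.2, -0.1], [-0.0, 0.3, 0.0], [-0.1, 0.3, 0.0], [-0.0, 0.2, -0.0], [-0.1, 0.1, 0.0], [-0.0, 0.2, -0.0]]
[5, 7] [0.2398 0.4433 0.5727 0.2352 0.1011 0.0206 0.0003] [[0.3, 0.1, -0.0], [-0.5, -1.2, -0.1], [0.0, 0.2, 0.1], [-0.2, 0.4, -0.1], [0.0, 0.2, 0.0], [-0.1, 0.1, 0.0], [-0.0, 0.1, 0.0]]
```

```bash
sed -i 's/^P=\[.*\]; S=/P=[.2399,.4433,.5724,.2353,.1011,0,.0206,0,0]; S=/' k.py
python3 - <<'E'
from k import *
import pickle
f=pickle.load(open("w1.pkl","rb"))
g=cv2.cvtColor(f["image"],cv2.COLOR_RGB2GRAY)
ls=cv2.createLineSegmentDetector().detect(g)[0][:,0]
for l in ls:
    a,b=l[:2],l[2:]
    if np.hypot(*(a-b))>22 and 70<min(a[0],b[0]) and max(a[0],b[0])<345 and max(a[1],b[1])<195:
        for z in (0.029,):
            p,q=onz(ray(f,a),z),onz(ray(f,b),z); d=(p-q)[:2]; ang=(np.rad2deg(np.arctan2(d[1],d[0]))+45)%90-45
            print(l.round(0),p[:2],q[:2],ang.round(2))
E
```

```text
[237.  10. 208.   7.] [ 0.5571 -0.1233] [ 0.5518 -0.092 ] 9.6
[269.   1. 238.  10.] [ 0.575  -0.1543] [ 0.5572 -0.1239] 30.36
[225. 115. 230.  92.] [ 0.4473 -0.1379] [ 0.4732 -0.137 ] 1.95
[133.  65. 104.  58.] [ 0.4724 -0.0246] [0.4708 0.0085] 2.7
[126.   0. 320.  49.] [ 0.5346 -0.0057] [ 0.5439 -0.2219] 2.49
[ 99.  91. 129.  99.] [0.4342 0.0087] [ 0.4345 -0.0264] 0.38
[100.  37. 126.  44.] [0.4904 0.0163] [ 0.4913 -0.0127] 1.67
[277. 174. 237. 165.] [ 0.3953 -0.2157] [ 0.3935 -0.166 ] 2.14
[174.  64. 171. 102.] [ 0.485  -0.0683] [ 0.4443 -0.0736] 7.41
[324.  48. 315.  81.] [ 0.5462 -0.2261] [ 0.5113 -0.2276] 2.42
[316.  79. 288. 189.] [ 0.5127 -0.2277] [ 0.3816 -0.2339] 2.74
[ 81. 141.  95.   0.] [0.3715 0.0203] [0.5253 0.0265] 2.28
[284.  86. 174.  59.] [ 0.4958 -0.1955] [ 0.4902 -0.0677] 2.52
[217. 112. 178. 103.] [ 0.4473 -0.1282] [ 0.4452 -0.0819] 2.59
[127.  39. 100.  31.] [ 0.4964 -0.0131] [0.4966 0.0167] -0.42
[267. 124. 226. 114.] [ 0.4499 -0.1877] [ 0.4477 -0.1384] 2.62
[165. 119. 271. 144.] [ 0.423  -0.0705] [ 0.4286 -0.1988] 2.52
[135. 106. 141.  61.] [ 0.429  -0.0345] [
[... 826 characters left out ...]
7] 14.8
[326.  41. 337.   0.] [ 0.5542 -0.2261] [ 0.5954 -0.2245] 2.22
[205.   2. 234.   6.] [ 0.5561 -0.0883] [ 0.5601 -0.1196] 7.34
[312.  58. 283. 172.] [ 0.5333 -0.2168] [ 0.4002 -0.2226] 2.48
[133.  12. 312.  57.] [ 0.5253 -0.0146] [ 0.5341 -0.216 ] 2.49
[150. 106. 156.  65.] [ 0.4337 -0.0509] [ 0.4784 -0.0492] 2.16
[139. 180. 170. 182.] [ 0.3431 -0.0549] [ 0.3505 -0.0913] 11.48
[270. 168. 276. 147.] [ 0.4002 -0.206 ] [ 0.4274 -0.2059] 0.12
[170. 184. 195. 190.] [ 0.3483 -0.0928] [ 0.3489 -0.1243] 1.07
[291.  57. 222.  38.] [ 0.5273 -0.1934] [ 0.5256 -0.1141] 1.25
[218.  39. 148.  20.] [ 0.5238 -0.1104] [ 0.522 -0.032] 1.34
[115. 121. 135. 112.] [ 0.4054 -0.0149] [ 0.4224 -0.036 ] 38.95
```

```bash
cat >> k.py <<'E'
YAW=np.deg2rad(2.5); ST=np.array([.4583,-.108,0.]); RS=R.from_euler('z',YAW)
def Qw(q): return R.from_quat([q[1],q[2],q[3],q[0]])
_r=Qw([.038,.817,-.054,.572]); _x=np.array([.5617,.2524,.054]); RC0=R.from_euler('z',np.deg2rad(-7.6))
CT_R=_r.inv()*RC0; CT_P=_r.inv().apply(C-_x); CT_P[1]=0     # cart in tool
M=R.from_matrix(np.array([[0,-1,0],[0,0,1],[-1,0,0]])); RCF=RS*M
def toolfor(p,rc): r=rc*CT_R.inv(); return p-r.apply(CT_P),r
def cart(x,r): return x+r.apply(CT_P),r*CT_R
def stove(p): return ST+RS.apply(p)
E
cat > p3.py <<'E'
from k import *
s=manip.state(); q0=s["joint_positions"];x0,r0=s["tcp_pos"],rot(); print(x0,q0,FK(q0)[0]-x0,CT_P)
xf,rf=toolfor(stove([0,-.079,.048]),RCF); xh=xf+[0,0,.09]
qf=ik(xf,rf,SEEDS(-.4)); qh=ik(xh,rf,SEEDS(-.4)); print(xf,qf,qh)
qh=qh[0]
xu=x0+[-.02,-.01,.12]; qu=ik(xu,r0,[q0]); print("up",qu)
Mq=(q0+qh)/2; Mq[4]=.75; Mq[2]=2.0; Mq[1]=-.1
Mq2=qh.copy(); Mq2[1]-=.25; Mq2[0]+=.1
if qu:
    ps=line(x0,r0,xu,r0,3)+jpath(qu[0],Mq)+jpath(Mq,Mq2)+jpath(Mq2,qh)
    print(Mq,len(ps))
    for x,r in ps[::2]:
        b,rc=cart(x,r); print(x.round(3),r.apply([0,0,1]).round(2),"base",b.round(3),"tip",(b+rc.apply([0,0,.13])).round(3))
    show(rows(r0,x0,ps)[0])
E
python3 p3.py
```

```text
[0.5609 0.2524 0.1329] [ 0.4588  0.204   2.2628  4.0684  0.7127 -2.1331] [-0.0001  0.0002 -0.    ] [-0.052  0.     0.015]
[ 0.4594 -0.133   0.0443] [array([-0.3369,  0.1189,  2.2255, -0.4985,  0.7269, -0.0164])] [array([-0.3369, -0.0506,  2.1935, -0.4149,  0.908 , -0.1381])]
up [array([ 0.4581, -0.1067,  2.2911,  4.4039,  0.5802, -2.5509])]
[ 0.061  -0.1     2.      1.8267  0.75   -1.1356] 33
[0.554 0.249 0.173] [ 0.93 -0.12 -0.35] base [0.55  0.25  0.119] tip [0.551 0.25  0.249]
[0.541 0.242 0.253] [ 0.93 -0.12 -0.35] base [0.537 0.243 0.199] tip [0.538 0.243 0.329]
[0.582 0.244 0.318] [ 0.99 -0.06 -0.15] base [0.589 0.24  0.265] tip [0.564 0.249 0.392]
[0.612 0.253 0.379] [1.   0.04 0.03] base [0.628 0.247 0.328] tip [0.58  0.261 0.448]
[0.63  0.269 0.429] [0.97 0.19 0.15] base [0.654 0.261 0.381] tip [0.588 0.277 0.492]
[0.64  0.286 0.463] [0.91 0.35 0.21] base [0.67  0.278 0.418] tip [0.591 0.294 0.52 ]
[0.645 0.301 0.478] [0.84 0.51 0.19] base [0.678 0.291 0.437] tip [0.592 0.309 0.533]
[0.647 0.306 0.476] [0.77 0.63 0.09] base [0.681 0.294 0.436] tip [0.594 0.316 0.53 ]
[0.65  
[... 1646 characters left out ...]
0.527, 0.003, -0.427], [-0.329, -0.012, -0.121, 0.568, -0.052, -0.474]]
[[-0.343, -0.276, -0.147, 0.057, -0.056, -0.022], [-0.712, -0.532, -0.341, 0.111, -0.118, -0.042]]
[[-0.402, -0.288, -0.125, 0.053, -0.067, -0.017], [-0.818, -0.551, -0.301, 0.102, -0.137, -0.032]]
[[-0.434, -0.277, -0.09, 0.045, -0.073, -0.012], [-0.871, -0.527, -0.231, 0.087, -0.148, -0.022]]
[[-0.453, -0.254, -0.053, 0.037, -0.077, -0.009], [-0.909, -0.486, -0.16, 0.072, -0.157, -0.016]]
[[-0.469, -0.228, -0.021, 0.03, -0.082, -0.007], [-0.943, -0.435, -0.099, 0.057, -0.167, -0.013]]
[[0.034, -0.19, 0.512, 0.055, 0.015, 0.002]]
[[0.036, -0.188, 0.512, 0.054, 0.018, 0.003]]
[[0.038, -0.189, 0.513, 0.054, 0.019, 0.003]]
```

```bash
sed -i 's/Mq\[4\]=.75; Mq\[2\]=2.0; Mq\[1\]=-.1/Mq[4]=.55; Mq[2]=2.15; Mq[1]=-.02/; s/,.12\]; qu/,.09]; qu/; s/\[::2\]//' p3.py; sed -i 's/jpath(Mq2,qh)/jpath(Mq2,qh,.12)/' p3.py; python3 p3.py
```

```text
[0.5609 0.2524 0.1329] [ 0.4588  0.204   2.2628  4.0684  0.7127 -2.1331] [-0.0001  0.0002 -0.    ] [-0.052  0.     0.015]
[ 0.4594 -0.133   0.0443] [array([-0.3369,  0.1189,  2.2255, -0.4985,  0.7269, -0.0164])] [array([-0.3369, -0.0506,  2.1935, -0.4149,  0.908 , -0.1381])]
up [array([ 0.4581, -0.0474,  2.3041,  4.3034,  0.6056, -2.4298])]
[ 0.061  -0.02    2.15    1.8267  0.55   -1.1356] 33
[0.554 0.249 0.163] [ 0.93 -0.12 -0.35] base [0.55  0.25  0.109] tip [0.551 0.25  0.239]
[0.548 0.246 0.193] [ 0.93 -0.12 -0.35] base [0.544 0.246 0.139] tip [0.544 0.246 0.269]
[0.541 0.242 0.223] [ 0.93 -0.12 -0.35] base [0.537 0.243 0.169] tip [0.538 0.243 0.299]
[0.559 0.245 0.244] [ 0.96 -0.08 -0.27] base [0.559 0.244 0.19 ] tip [0.55  0.248 0.32 ]
[0.575 0.25  0.264] [ 0.98 -0.03 -0.21] base [0.579 0.247 0.21 ] tip [0.561 0.254 0.338]
[0.588 0.255 0.281] [ 0.99  0.03 -0.15] base [0.595 0.251 0.227] tip [0.569 0.261 0.354]
[0.599 0.262 0.296] [ 0.99  0.1  -0.1 ] base [0.61  0.256 0.243] tip [0.577 0.269 0.368]
[0.609 0.268 0.307] [ 0.98  0.16 -0.07] base [0.621 0.261 0.255] tip [0.583 0.276
[... 3105 characters left out ...]
, 0.044, -0.021, -0.043], [-0.284, -0.173, -0.301, 0.088, -0.05, -0.084], [-0.493, -0.245, -0.489, 0.132, -0.087, -0.122], [-0.741, -0.297, -0.708, 0.175, -0.132, -0.158]]
[[-0.299, -0.155, -0.166, 0.044, -0.052, -0.031], [-0.634, -0.293, -0.371, 0.086, -0.111, -0.058]]
[[-0.384, -0.178, -0.163, 0.041, -0.065, -0.023], [-0.793, -0.335, -0.374, 0.08, -0.137, -0.042]]
[[-0.457, -0.187, -0.146, 0.036, -0.077, -0.014], [-0.911, -0.348, -0.34, 0.068, -0.156, -0.025]]
[[-0.478, -0.172, -0.108, 0.028, -0.08, -0.006], [-0.949, -0.323, -0.267, 0.052, -0.161, -0.01]]
[[0.034, -0.189, 0.512, 0.055, 0.015, 0.002]]
[[0.036, -0.19, 0.512, 0.055, 0.018, 0.003]]
[[0.037, -0.188, 0.513, 0.054, 0.018, 0.003]]
```

>>> {"api": "send_rows", "payload": {
  "increments": [
    [0.325,0.053,-0.2,0,0,0],
    [0.65,0.105,-0.4,0,0,0],
    [0.975,0.16,-0.605,0,0,0]
  ]
}}

```text
time: 10.6
tcp_pos: [0.5402, 0.242, 0.2224]
ee_rot: [0.038, 0.819, -0.054, 0.571]
force: [0.5, -0.2, -3.4]
grip_width: 0.755
gripper_force: 66.8
```

>>> {"api": "send_rows", "payload": {
  "increments": [
    [0.324,-0.067,0.116,0.029,0.049,-0.025],
    [0.617,-0.148,0.208,0.062,0.094,-0.053],
    [0.874,-0.238,0.281,0.096,0.133,-0.083]
  ]
}}

```text
time: 10.98
tcp_pos: [0.588, 0.2555, 0.2799]
ee_rot: [0.019, 0.757, 0.048, 0.652]
force: [0.4, 0.1, -3.0]
grip_width: 0.755
gripper_force: 67.0
```

>>> {"api": "send_rows", "payload": {
  "increments": [
    [0.209,-0.055,0.114,0.037,0.033,-0.03],
    [0.379,-0.117,0.208,0.076,0.061,-0.063],
    [0.508,-0.181,0.285,0.115,0.082,-0.097],
    [0.593,-0.24,0.349,0.156,0.096,-0.133],
    [0.635,-0.289,0.402,0.196,0.104,-0.17],
    [0.634,-0.32,0.446,0.235,0.105,-0.209],
    [0.593,-0.328,0.485,0.272,0.1,-0.25],
    [0.515,-0.306,0.519,0.308,0.088,-0.291],
    [0.404,-0.251,0.55,0.34,0.069,-0.334],
    [0.267,-0.157,0.579,0.369,0.045,-0.378],
    [0.109,-0.021,0.606,0.395,0.015,-0.423],
    [0.033,0.048,0.48,0.432,0.003,-0.473]
  ]
}}

```text
time: 12.48
tcp_pos: [0.6262, 0.2522, 0.2758]
ee_rot: [0.004, 0.651, 0.524, 0.549]
force: [0.2, 0.9, -4.2]
grip_width: 0.751
gripper_force: 66.8
```

>>> {"api": "send_rows", "payload": {
  "increments": [
    [-0.118,-0.088,-0.14,0.044,-0.021,-0.043],
    [-0.284,-0.173,-0.301,0.088,-0.05,-0.084],
    [-0.493,-0.245,-0.489,0.132,-0.087,-0.122],
    [-0.741,-0.297,-0.708,0.175,-0.132,-0.158]
  ]
}}

```text
time: 12.98
tcp_pos: [0.5776, 0.1902, 0.2425]
ee_rot: [0.036, 0.629, 0.667, 0.398]
force: [-0.4, 1.0, -3.3]
grip_width: 0.752
gripper_force: 66.8
```

>>> {"api": "send_rows", "payload": {
  "increments": [
    [-0.299,-0.155,-0.166,0.044,-0.052,-0.031],
    [-0.634,-0.293,-0.371,0.086,-0.111,-0.058]
  ]
}}

```text
time: 13.22
tcp_pos: [0.5527, 0.1342, 0.226]
ee_rot: [0.069, 0.631, 0.714, 0.294]
force: [0.6, 0.7, -4.2]
grip_width: 0.752
gripper_force: 66.7
```

>>> {"api": "send_rows", "payload": {
  "increments": [
    [-0.384,-0.178,-0.163,0.041,-0.065,-0.023],
    [-0.793,-0.335,-0.374,0.08,-0.137,-0.042]
  ]
}}

```text
time: 13.48
tcp_pos: [0.5276, 0.0635, 0.2194]
ee_rot: [0.115, 0.639, 0.74, 0.176]
force: [-0.1, -0.3, -3.6]
grip_width: 0.753
gripper_force: 66.7
```

>>> {"api": "send_rows", "payload": {
  "increments": [
    [-0.457,-0.187,-0.146,0.036,-0.077,-0.014],
    [-0.911,-0.348,-0.34,0.068,-0.156,-0.025]
  ]
}}

```text
time: 13.72
tcp_pos: [0.5031, -0.0148, 0.2287]
ee_rot: [0.174, 0.647, 0.74, 0.055]
force: [0.5, 0.5, -4.2]
grip_width: 0.753
gripper_force: 66.7
```

>>> {"api": "send_rows", "payload": {
  "increments": [
    [-0.478,-0.172,-0.108,0.028,-0.08,-0.006],
    [-0.949,-0.323,-0.267,0.052,-0.161,-0.01],
    [-0.949,-0.323,-0.267,0.052,-0.161,-0.01]
  ]
}}

```text
time: 14.1
tcp_pos: [0.4805, -0.0893, 0.2555]
ee_rot: [0.24, 0.65, 0.719, -0.056]
force: [-0.2, -0.2, -3.5]
grip_width: 0.751
gripper_force: 66.8
```

```bash
cat > p4.py <<'E'
from k import *
import sys
s=manip.state(); q0=s["joint_positions"];x0,r0=s["tcp_pos"],rot(); print(s["time"],x0,q0,s["grip_width"],s["gripper_force"])
y,z=map(float,sys.argv[1:3]); n=int(sys.argv[3])
xf,rf=toolfor(stove([0,y,z]),RCF); ps=line(x0,r0,xf,rf,n); print("target",xf,ik(xf,rf,[q0]))
show(rows(r0,x0,ps)[0])
E
python3 p4.py -.079 .13 6
```

```text
14.1 [ 0.4805 -0.0893  0.2555] [-0.2379 -0.3038  2.1967 -0.4138  0.9059 -0.137 ] 0.7512964184723916 66.82513475418091
target [ 0.4594 -0.133   0.1263] [array([-0.3369, -0.0374,  2.198 , -0.4206,  0.8918, -0.1289])]
[[0.031, -0.118, 0.26, 0.027, 0.009, 0.001], [0.063, -0.237, 0.52, 0.055, 0.017, 0.002], [0.094, -0.355, 0.78, 0.082, 0.026, 0.003]]
[[0.02, -0.084, 0.275, 0.028, 0.008, 0.001], [0.04, -0.168, 0.549, 0.055, 0.017, 0.002], [0.06, -0.252, 0.823, 0.082, 0.025, 0.003]]
```

>>> {"api": "send_rows", "payload": {
  "increments": [
    [0.03,-0.12,0.26,0.027,0.009,0],
    [0.06,-0.24,0.52,0.055,0.017,0],
    [0.09,-0.355,0.78,0.082,0.026,0.003]
  ]
}}

```text
time: 14.48
tcp_pos: [0.4698, -0.1108, 0.1884]
ee_rot: [0.181, 0.667, 0.718, -0.088]
force: [0.1, 0.1, -3.8]
grip_width: 0.754
gripper_force: 66.8
```

>>> {"api": "send_rows", "payload": {
  "increments": [
    [0.02,-0.08,0.275,0.028,0.008,0],
    [0.04,-0.17,0.55,0.055,0.017,0],
    [0.06,-0.25,0.82,0.082,0.025,0.003],
    [0.06,-0.25,0.82,0.082,0.025,0.003]
  ]
}}

```text
time: 14.98
tcp_pos: [0.4586, -0.1325, 0.1234]
ee_rot: [0.123, 0.68, 0.712, -0.121]
force: [-0.7, -0.1, -3.5]
grip_width: 0.752
gripper_force: 67.7
```

```bash
python3 - <<'E'
from k import *
import pickle
f=manip.grab_frame("wrist"); pickle.dump(f,open("w4.pkl","wb")); cv2.imwrite("pics/w4.png",f["image"][:,:,::-1])
s=manip.state();x0,r0=s["tcp_pos"],rot(); b,rc=cart(x0,r0); print(x0,b,rc.apply([0,0,1]),-rc.apply([1,0,0]))
for n,z in (("key_tip",.068),("notch",None),("collar",None),("lever_pad",.082),("stove",0)): print(n,[(np.round(m["uv"],1).tolist(),round(m["score"],2),z and onz(ray(f,m["uv"]),z)) for m in manip.mark_of(n,f)[:2]])
print("pred key",proj(f,stove([0,.052,.068])),"collar",proj(f,b+rc.apply([0,0,.122])),"tip",proj(f,b+rc.apply([0,0,.130])),"notch",proj(f,b+rc.apply([-.019,0,.122])),"stripe",[proj(f,b+rc.apply([-.033,0,z])) for z in (.06,.1)])
E
```

```text
[ 0.4595 -0.1326  0.125 ] [ 0.462  -0.1865  0.1287] [-0.0452  0.999   0.0012] [ 0.0022 -0.0011  1.    ]
key_tip [([256.0, 48.9], 0.69, array([ 0.4554, -0.0556,  0.068 ]))]
notch [([262.4, 153.8], 0.65, None)]
collar [([258.8, 122.9], 0.67, None)]
lever_pad []
stove []
pred key [257.3756  50.0038] collar [256.405  129.7605] tip [256.3524 102.5255] notch [255.9489 162.219 ] stripe [array([256.1488, 357.3249]), array([255.7867, 268.3365])]
```

View pics/w4.png

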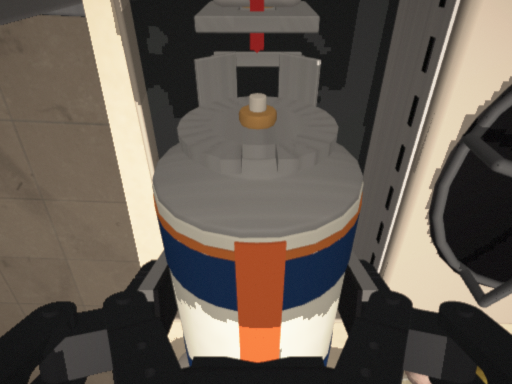

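```bash
python3 p4.py -.082 .0515 8
```

```text
15.275 [ 0.4613 -0.1329  0.1283] [-0.3349 -0.0386  2.1953 -0.421   0.8913 -0.1293] 0.7514928620400485 67.67619252204895
target [ 0.4595 -0.136   0.0478] [array([-0.3431,  0.1125,  2.2239, -0.4942,  0.7318, -0.028 ])]
[[0.039, -0.003, 0.12, 0.0, 0.0, 0.0], [0.078, -0.007, 0.239, 0.001, 0.0, 0.0], [0.117, -0.01, 0.359, 0.001, 0.0, 0.0], [0.155, -0.014, 0.479, 0.001, 0.001, 0.0], [0.194, -0.017, 0.599, 0.002, 0.001, 0.0], [0.233, -0.021, 0.718, 0.002, 0.001, 0.001], [0.272, -0.024, 0.838, 0.003, 0.001, 0.001], [0.311, -0.028, 0.958, 0.003, 0.001, 0.001]]
```

>>> {"api": "send_rows", "payload": {
  "increments": [
    [-0.035,0,0.013,0,0,0],
    [0.02,0,0.17,0,0,0],
    [0.08,0,0.33,0,0,0],
    [0.14,0,0.5,0,0,0],
    [0.2,0,0.66,0,0,0],
    [0.2,0,0.66,0,0,0]
  ]
}}

```text
time: 16.02
tcp_pos: [0.4597, -0.1357, 0.0704]
ee_rot: [0.125, 0.68, 0.712, -0.121]
force: [0.1, 0.6, -2.9]
grip_width: 0.753
gripper_force: 67.9
```

>>> {"api": "send_rows", "payload": {
  "increments": [
    [0.026,0,0.07,0,0,0],
    [0.052,0,0.14,0,0,0],
    [0.08,0,0.21,0,0,0],
    [0.1,0,0.275,0,0,0],
    [0.1,0,0.275,0,0,0]
  ]
}}

```text
time: 16.65
tcp_pos: [0.4609, -0.1362, 0.0486]
ee_rot: [0.126, 0.68, 0.712, -0.12]
force: [-0.1, 0.2, -3.0]
grip_width: 0.754
gripper_force: 67.9
```

```bash
python3 - <<'E'
from k import *
import pickle
X=[manip.grab_frame("wrist")];s=manip.state()
for i in range(2): X.append(manip.grab_frame("wrist"))
x0,r0=s["tcp_pos"],rot(); b,rc=cart(x0,r0); f=X[-1]
print(x0,s["force"],"cart stove",RS.inv().apply(b-ST),RS.inv().apply(rc.apply([0,0,1])),RS.inv().apply(-rc.apply([1,0,0])),s["joint_positions"],FK(s["joint_positions"])[0]-x0)
cv2.imwrite("pics/w5.png",f["image"][:300][:,:,::-1]); pickle.dump(f,open("w5.pkl","wb"))
print("pred key",proj(f,stove([0,.052,.068])),"tip",proj(f,b+rc.apply([0,0,.130])))
E
```

```text
[ 0.461  -0.1362  0.0488] [-0.2522  0.6159 -3.7572] cart stove [ 0.0016 -0.0823  0.0526] [-0.0021  1.     -0.0013] [-0.0022  0.0013  1.    ] [-0.3419  0.1126  2.2216 -0.4948  0.7316 -0.0284] [ 0.      0.0002 -0.    ]
pred key [246.4288 105.0813] tip [252.9521  99.9004]
```

View pics/w5.png

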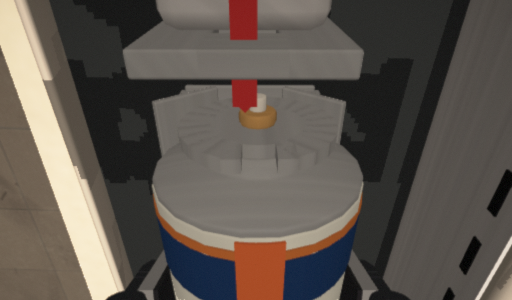

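Past the key with no contact; the key is at column 244 and the stem at 258, so the cartridge sits about 3.5 mm too far towards the burner. I'll correct that and lower gently.

>>> {"api": "send_rows", "payload": {
  "increments": [
    [0,-0.022,0,0,0,0],
    [0,-0.044,0,0,0,0],
    [0,-0.044,0,0,0,0],
    [0.007,-0.044,0.018,0,0,0],
    [0.012,-0.044,0.035,0,0,0],
    [0.012,-0.044,0.035,0,0,0]
  ]
}}

```text
time: 17.55
tcp_pos: [0.4579, -0.1365, 0.0461]
ee_rot: [0.127, 0.68, 0.712, -0.12]
force: [1.0, -0.1, -3.3]
grip_width: 0.749
gripper_force: 68.1
```

```bash
cat > p5.py <<'E'
from k import *
f=manip.grab_frame("wrist")
F=[];X=[]
for i in range(3):
    s=manip.state();F.append(s["force"]);X.append(s["tcp_pos"]);manip.grab_frame("wrist")
b,rc=cart(np.mean(X,0),rot()); print(np.mean(F,0),np.mean(X,0),RS.inv().apply(b-ST))
im=f["image"].astype(int); m=(im[:,:,0]>130)&(im[:,:,1]<60)&(im[:,:,2]<60)
for v in (85,95,102): u=np.where(m[v])[0]; print(v,u.min() if len(u) else None,u.max() if len(u) else None)
cv2.imwrite("pics/w6.png",f["image"][:,:,::-1])
E
python3 p5.py
```

```text
[ 1.1812  0.0863 -3.2572] [ 0.4579 -0.1364  0.0461] [-0.0016 -0.0824  0.0499]
85 247 271
95 247 271
102 247 271
```

>>> {"api": "send_rows", "payload": {
  "increments": [
    [0.003,0,0.008,0,0,0],
    [0.006,0,0.015,0,0,0],
    [0.006,0,0.015,0,0,0]
  ]
}}

```text
time: 18.12
tcp_pos: [0.458, -0.1365, 0.0459]
ee_rot: [0.127, 0.68, 0.712, -0.12]
force: [-1.5, 3.5, 5.9]
grip_width: 0.751
gripper_force: 69.0
```

>>> {"api": "send_rows", "payload": {
  "increments": [
    [0.003,0,0.008,0,0,0],
    [0.005,0,0.013,0,0,0],
    [0.005,0,0.013,0,0,0]
  ]
}}

```text
time: 18.5
tcp_pos: [0.458, -0.1365, 0.0458]
ee_rot: [0.127, 0.68, 0.712, -0.121]
force: [-5.7, 7.1, 14.6]
grip_width: 0.752
gripper_force: 70.2
```

```bash
python3 p5.py
```

```text
[-5.552   5.8557 13.9539] [ 0.458  -0.1365  0.0458] [-0.0014 -0.0825  0.0497]
85 245 270
95 245 270
102 246 270
```

>>> {"api": "send_rows", "payload": {
  "increments": [
    [-0.004,0,-0.012,0,0,0],
    [-0.004,-0.006,-0.012,0,0,0],
    [-0.004,-0.006,-0.012,0,0,0]
  ]
}}

```text
time: 19.08
tcp_pos: [0.458, -0.1366, 0.0458]
ee_rot: [0.127, 0.68, 0.712, -0.12]
force: [-1.4, 3.0, 7.2]
grip_width: 0.748
gripper_force: 69.0
```

>>> {"api": "send_rows", "payload": {
  "increments": [
    [0,-0.006,0,0,0,0],
    [0,-0.006,0,0,0,0]
  ]
}}

```text
time: 19.32
tcp_pos: [0.4579, -0.1366, 0.0459]
ee_rot: [0.128, 0.68, 0.712, -0.119]
force: [-0.0, 3.5, 6.4]
grip_width: 0.753
gripper_force: 68.9
```

```bash
python3 p5.py
```

```text
[0.2277 3.2275 5.8781] [ 0.4579 -0.1366  0.0459] [-0.0015 -0.0825  0.0497]
85 247 271
95 247 271
102 247 271
```

>>> {"api": "send_rows", "payload": {
  "increments": [
    [-0.002,0,-0.006,0,0,0],
    [-0.002,0,-0.006,0,0,0]
  ]
}}

```text
time: 19.77
tcp_pos: [0.4579, -0.1366, 0.0459]
ee_rot: [0.128, 0.68, 0.712, -0.119]
force: [2.9, 1.5, 4.1]
grip_width: 0.753
gripper_force: 68.6
```

>>> {"api": "send_rows", "payload": {
  "increments": [
    [0,0,0,0,0,0],
    [0,0,0,0,0,0],
    [0,0,0,0,0,0]
  ],
  "hand": 70,
  "squeeze": 20
}}

```text
time: 20.15
tcp_pos: [0.456, -0.1363, 0.0446]
ee_rot: [0.126, 0.68, 0.712, -0.12]
force: [-0.5, -0.3, 0.0]
grip_width: 0.824
gripper_force: 0.1
```

```bash
python3 p5.py; python3 - <<'E'
from k import *
f=manip.grab_frame("wrist"); im=f["image"].astype(int)
for v in (270,285): 
    m=(im[v,:,0]-im[v,:,2]>80)&(im[v,:,0]-im[v,:,1]>60); u=np.where(m)[0]; print(v,u.min(),u.max())
g=lambda n:[(np.round(m["uv"],1).tolist(),round(m["score"],2)) for m in manip.mark_of(n,f)[:2]]
print(g("notch"),g("collar"))
E
```

```text
[0.4655 0.1059 0.2993] [ 0.456  -0.1363  0.0447] [-0.0034 -0.0821  0.0484]
85 None None
95 255 280
102 255 280
270 244 293
285 245 291
[([273.9, 155.8], 0.59)] [([265.1, 127.3], 0.72)]
```

>>> {"api": "send_rows", "payload": {
  "increments": [
    [0,0,-0.03,0,0,0],
    [0,0,-0.06,0,0,0],
    [0,0,-0.2,0,0,0],
    [0,0,-0.5,0,0,0],
    [0,0,-0.9,0,0,0],
    [0,0,-0.9,0,0,0]
  ],
  "hand": 80
}}

```text
time: 21.25
tcp_pos: [0.4574, -0.1116, 0.116]
ee_rot: [0.13, 0.68, 0.712, -0.118]
force: [0.7, 0.3, -0.3]
grip_width: 0.939
gripper_force: 0.0
```

```bash
python3 st.py; python3 - <<'E'
from k import *
f=manip.grab_frame("wrist"); im=f["image"].astype(int); cv2.imwrite("pics/w7.png",f["image"][:,:,::-1])
for n,z in (("key_tip",.068),("notch",.067),("collar",.048),("lever_pad",.082),("cartridge",.048)): print(n,[(np.round(m["uv"],1).tolist(),round(m["score"],2),onz(ray(f,m["uv"]),z),RS.inv().apply(onz(ray(f,m["uv"]),z)-ST)) for m in manip.mark_of(n,f)[:2]])
m=(im[:,:,0]-im[:,:,2]>80)&(im[:,:,0]-im[:,:,1]>60)
for v in range(60,384,20):
    u=np.where(m[v])[0]; 
    if len(u): print(v,u.min(),u.max(),u.mean())
for y in (-.05,0,.02): print(y,proj(f,stove([0,y,.081])))
E
```

```text
21.25 [-0.2921 -0.0338  2.2176 -0.434   0.8766 -0.0713] [ 0.4574 -0.1116  0.116 ] [ 0.0239 -0.3447 -0.9384] [-0.0418  0.9375 -0.3454] [-0.      0.0002 -0.    ]
key_tip [([256.1, 107.3], 0.92, array([ 0.4559, -0.0571,  0.068 ]), array([-0.0002,  0.0509,  0.068 ]))]
notch [([260.9, 128.4], 0.64, array([ 0.4585, -0.0673,  0.067 ]), array([0.002 , 0.0407, 0.067 ]))]
collar [([259.3, 110.9], 0.6, array([ 0.458 , -0.0665,  0.048 ]), array([0.0015, 0.0415, 0.048 ]))]
lever_pad []
cartridge [([257.5, 278.1], 0.66, array([ 0.463 , -0.1889,  0.048 ]), array([ 0.0011, -0.081 ,  0.048 ]))]
60 250 262 256.0
100 250 262 256.0
180 212 300 256.75
200 245 271 258.0
220 245 270 257.5
240 246 269 257.5
260 246 268 257.0
280 247 268 257.5
300 247 267 257.0
-0.05 [256.2272 285.5269]
0 [256.4362 217.6135]
0.02 [256.5415 183.3772]
```

```bash
cat > p6.py <<'E'
from k import *
import sys
s=manip.state(); q0=s["joint_positions"];x0,r0=s["tcp_pos"],rot(); print(s["time"],x0,s["force"])
RV=RS*frame([0,0,-1],[0,1,0])
if __name__=="__main__":
    xf=np.array([float(a) for a in sys.argv[1:4]]); n=int(sys.argv[4]); ps=line(x0,r0,xf,RV,n); print(ik(xf,RV,[q0]))
    show(rows(r0,x0,ps)[0])
E
python3 p6.py .49 0.0 .22 6
```

```text
21.55 [ 0.4545 -0.1116  0.1115] [-0.4448 -0.8606 -1.2917]
[array([-0.2078, -0.1065,  2.0457,  0.    ,  1.2023, -0.2515])]
[[0.138, 0.084, -0.291, -0.0, 0.037, 0.0], [0.275, 0.169, -0.581, -0.0, 0.074, 0.0], [0.413, 0.253, -0.872, -0.0, 0.111, 0.001]]
[[0.186, 0.084, -0.263, -0.0, 0.037, -0.0], [0.372, 0.168, -0.525, -0.0, 0.075, 0.0], [0.558, 0.252, -0.788, -0.0, 0.112, 0.0]]
```

>>> {"api": "send_rows", "payload": {
  "increments": [
    [0.14,0.08,-0.29,0,0.037,0],
    [0.275,0.17,-0.58,0,0.074,0],
    [0.41,0.25,-0.87,0,0.11,0]
  ],
  "hand": 0
}}

```text
time: 21.92
tcp_pos: [0.4724, -0.0556, 0.1664]
ee_rot: [0.063, 0.688, 0.72, -0.061]
force: [0.4, -0.2, 0.0]
grip_width: 0.297
gripper_force: 0.0
```

>>> {"api": "send_rows", "payload": {
  "increments": [
    [0.19,0.08,-0.26,0,0.037,0],
    [0.37,0.17,-0.525,0,0.075,0],
    [0.56,0.25,-0.79,0,0.112,0],
    [0.56,0.25,-0.79,0,0.112,0]
  ]
}}

```text
time: 22.42
tcp_pos: [0.4909, -0.0002, 0.2219]
ee_rot: [0.002, 0.691, 0.723, 0.0]
force: [-0.1, -0.8, 0.2]
grip_width: 0.0
gripper_force: 0.0
```

```bash
python3 - <<'E'
from k import *
f=manip.grab_frame("wrist"); im=f["image"].astype(int); cv2.imwrite("pics/w8.png",f["image"][:,:,::-1])
T=np.array(f["world_from_camera"]); print(T[:3,3],T[:3,2],manip.state()["tcp_pos"],manip.state()["grip_width"])
for n,z in (("lever_pad",.082),("key_tip",.068),("notch",.067)): print(n,[(np.round(m["uv"],1).tolist(),round(m["score"],2),onz(ray(f,m["uv"]),z),RS.inv().apply(onz(ray(f,m["uv"]),z)-ST)) for m in manip.mark_of(n,f)[:2]])
m=((im[:,:,0]>110)&(im[:,:,1]<70)&(im[:,:,2]<70)).astype(np.uint8)
n,l,st,c=cv2.connectedComponentsWithStats(m)
for i in range(1,n):
    if st[i,4]>60: print(st[i],c[i],RS.inv().apply(onz(ray(f,c[i]),.082)-ST),onz(ray(f,c[i]),.082))
E
```

```text
[0.4885 0.0693 0.3506] [ 0.0161 -0.2725 -0.962 ] [ 0.4901 -0.0004  0.2207] 0.0006658189867046712
lever_pad [([256.5, 151.3], 0.61, array([0.4904, 0.0331, 0.082 ]), array([0.0383, 0.1396, 0.082 ]))]
key_tip [([212.1, 247.8], 0.91, array([ 0.4552, -0.0558,  0.068 ]), array([-0.0008,  0.0523,  0.068 ]))]
notch [([217.5, 259.5], 0.78, array([ 0.46  , -0.0674,  0.067 ]), array([0.0035, 0.0405, 0.067 ]))]
[243 133  27  36 825] [256.5515 151.2061] [0.0383 0.1397 0.082 ] [0.4905 0.0332 0.082 ]
[209 201   7  34 147] [211.3061 217.9864] [0.0013 0.0849 0.082 ] [ 0.4559 -0.0232  0.082 ]
```

>>> {"api": "send_rows", "payload": {
  "increments": [
    [0.26,0.015,0.3,0,0,0],
    [0.525,0.03,0.6,0,0,0],
    [0.525,0.03,0.95,0,0,0]
  ]
}}

```text
time: 23.0
tcp_pos: [0.49, 0.0427, 0.1436]
ee_rot: [0.001, 0.69, 0.724, -0.0]
force: [-0.0, -0.7, -0.6]
grip_width: -0.003
gripper_force: 0.0
```

>>> {"api": "send_rows", "payload": {
  "increments": [
    [0,0,0.15,0,0,0],
    [0,0,0.35,0,0,0],
    [0,0,0.45,0,0,0],
    [0,0,0.55,0,0,0],
    [0,0,0.65,0,0,0],
    [0,0,0.65,0,0,0]
  ]
}}

```text
time: 23.75
tcp_pos: [0.4911, 0.0419, 0.0932]
ee_rot: [0.002, 0.691, 0.723, 0.0]
force: [-0.5, -0.1, 0.1]
grip_width: -0.001
gripper_force: 0.0
```

```bash
python3 st.py; python3 -c "
from k import *
print(manip.state()['force'])"
```

```text
23.75 [-0.1203  0.0707  2.1297 -0.0021  0.9386 -0.1654] [0.4911 0.0419 0.0932] [ 0.0024 -0.002  -1.    ] [-0.0462  0.9989 -0.0021] [-0.      0.0002 -0.    ]
[-0.4615 -0.0848  0.0895]
```

>>> {"api": "send_rows", "payload": {
  "increments": [
    [0,0,0.06,0,0,0],
    [0,0,0.12,0,0,0],
    [0,0,0.18,0,0,0],
    [0,0,0.24,0,0,0],
    [0,0,0.24,0,0,0]
  ]
}}

```text
time: 24.38
tcp_pos: [0.4905, 0.0414, 0.0732]
ee_rot: [0.001, 0.69, 0.723, -0.001]
force: [0.6, 0.8, 1.8]
grip_width: 0.0
gripper_force: 0.5
```

>>> {"api": "send_rows", "payload": {
  "increments": [
    [0,0,0.05,0,0,0],
    [0,0,0.1,0,0,0],
    [0,0,0.15,0,0,0],
    [0,0,0.15,0,0,0]
  ]
}}

```text
time: 24.88
tcp_pos: [0.4905, 0.0417, 0.0613]
ee_rot: [0.001, 0.691, 0.723, -0.0]
force: [0.3, 1.2, 0.6]
grip_width: 0.0
gripper_force: 0.4
```

>>> {"api": "send_rows", "payload": {
  "increments": [
    [0,0,0.04,0,0,0],
    [0,0,0.08,0,0,0],
    [0,0,0.12,0,0,0],
    [0,0,0.12,0,0,0]
  ]
}}

```text
time: 25.38
tcp_pos: [0.491, 0.0418, 0.052]
ee_rot: [0.001, 0.691, 0.723, 0.0]
force: [-0.4, -0.4, 1.4]
grip_width: 0.001
gripper_force: 0.6
```

```bash
cat > p7.py <<'E'
from k import *
f=manip.grab_frame("wrist"); im=f["image"].astype(int)
m=((im[:,:,0]>110)&(im[:,:,1]<70)&(im[:,:,2]<70)).astype(np.uint8)
n,l,st,c=cv2.connectedComponentsWithStats(m)
for i in range(1,n):
    if st[i,4]>40: print(st[i],c[i].round(1))
s=manip.state(); print(s["time"],s["tcp_pos"],s["force"],"pad up",proj(f,[.4905,.033,.082]),"pad down",proj(f,[.4905,.039,.036]),"tip",proj(f,s["tcp_pos"]+[0,0,-.014]))
E
python3 p7.py
```

```text
25.425 [0.4909 0.0419 0.052 ] [ 1.0039 -1.2404  1.4114] pad up [251.3097 344.5055] pad down [253.3057 266.3022] tip [254.4547 262.438 ]
```

```bash
cat > p8.py <<'E'
from k import *
for cam in ("scene","side"):
    f=manip.grab_frame(cam); im=f["image"].astype(int)
    m=((im[:,:,0]>120)&(im[:,:,1]<70)&(im[:,:,2]<75)).astype(np.uint8)
    n,l,st,c=cv2.connectedComponentsWithStats(m)
    u,d=proj(f,[.4905,.033,.082]),proj(f,[.4905,.039,.036])
    print(cam,"up",u,"down",d,[(st[i].tolist(),c[i].round(1)) for i in range(1,n) if st[i,4]>2 and np.hypot(*(c[i]-u))<40])
E
python3 p8.py
```

```text
scene up [267.7037 204.7373] down [266.4512 216.2278] [([266, 213, 7, 8, 22], array([269.3, 216.8]))]
side up [225.4437 190.0531] down [225.8011 198.7824] []
```

>>> {"api": "send_rows", "payload": {
  "increments": [
    [0,0,0.03,0,0,0],
    [0,0,0.06,0,0,0],
    [0,0,0.06,0,0,0]
  ]
}}

```text
time: 25.9
tcp_pos: [0.4912, 0.0417, 0.0498]
ee_rot: [0.001, 0.69, 0.723, -0.001]
force: [-7.8, -0.5, 18.0]
grip_width: 0.001
gripper_force: 8.5
```

>>> {"api": "send_rows", "payload": {
  "increments": [
    [0,0,0.02,0,0,0],
    [0,0,0.04,0,0,0],
    [0,0,0.04,0,0,0]
  ]
}}

```text
time: 26.28
tcp_pos: [0.4915, 0.0416, 0.0493]
ee_rot: [0.0, 0.69, 0.724, -0.002]
force: [-15.2, -0.8, 35.5]
grip_width: -0.0
gripper_force: 16.5
```

>>> {"api": "send_rows", "payload": {
  "increments": [
    [0,0,-0.1,0,0,0],
    [0,0,-0.3,0,0,0],
    [0,0,-0.6,0,0,0],
    [0,0,-0.95,0,0,0]
  ]
}}

```text
time: 26.78
tcp_pos: [0.4899, 0.0421, 0.1203]
ee_rot: [0.0, 0.691, 0.723, -0.001]
force: [-0.1, -1.1, -0.8]
grip_width: -0.001
gripper_force: 0.0
```

>>> {"api": "send_rows", "payload": {
  "increments": [
    [-0.25,0,-0.4,0,0,0],
    [-0.5,0,-0.9,0,0,0],
    [-0.5,0,-0.95,0,0,0],
    [-0.5,0,-0.95,0,0,0]
  ]
}}

```text
time: 27.28
tcp_pos: [0.492, 0.0023, 0.1959]
ee_rot: [0.001, 0.691, 0.723, -0.0]
force: [0.2, 1.0, -0.8]
grip_width: 0.001
gripper_force: 0.0
```

```bash
python3 - <<'E'
from k import *
f=manip.grab_frame("wrist"); im=f["image"].astype(int)
print(manip.state()["tcp_pos"],manip.state()["time"])
for n,z in (("lever_pad",.036),("key_tip",.068),("notch",.067),("collar",.048),("cartridge",.048)): print(n,[(np.round(m["uv"],1).tolist(),round(m["score"],2),RS.inv().apply(onz(ray(f,m["uv"]),z)-ST)) for m in manip.mark_of(n,f)[:2]])
m=((im[:,:,0]>110)&(im[:,:,1]<70)&(im[:,:,2]<70)).astype(np.uint8)
n,l,st,c=cv2.connectedComponentsWithStats(m)
for i in range(1,n):
    if st[i,4]>40: print(st[i],c[i],RS.inv().apply(onz(ray(f,c[i]),.036)-ST))
print("pad down",proj(f,[.4905,.039,.036]),"key",proj(f,stove([0,.052,.068])),"face",proj(f,stove([0,.06,.068])))
m=((im[:,:,0]-im[:,:,2]>80)&(im[:,:,0]-im[:,:,1]>60)&(im[:,:,1]>50))
for v in range(230,384,12):
    u=np.where(m[v,150:260])[0]+150
    if len(u): print(v,u.min(),u.max(),u.mean())
for y in (-.04,0,.03): print(y,proj(f,stove([0,y,.081])))
E
python3 p8.py
```

```text
[0.4914 0.0026 0.1949] 27.325
lever_pad [([256.7, 144.6], 0.68, array([0.0392, 0.1453, 0.036 ]))]
key_tip [([206.8, 265.7], 0.94, array([-0.0013,  0.0507,  0.068 ]))]
notch [([208.4, 258.2], 0.85, array([0.0001, 0.0569, 0.067 ]))]
collar []
cartridge [([185.4, 5.7], 0.62, array([-0.0122,  0.2457,  0.048 ])), ([483.7, 64.5], 0.62, array([0.2093, 0.2067, 0.048 ]))]
[242 133  26  35 807] [255.3147 150.7708] [0.038  0.1402 0.036 ]
[203 214   8  36 207] [206.1546 231.7874] [-0.0057  0.068   0.036 ]
pad down [255.9816 144.4031] key [208.3788 264.2384] face [208.021  255.2101]
230 203 209 206.0
242 204 210 207.0
266 207 208 207.5
290 192 212 202.0
-0.04 [210.2157 369.7462]
0 [208.5213 329.2538]
0.03 [207.1626 296.7849]
scene up [267.7037 204.7373] down [266.4512 216.2278] [([264, 212, 9, 8, 45], array([267.8, 216. ]))]
side up [225.4437 190.0531] down [225.8011 198.7824] []
```

```bash
python3 -c "
from workcell import manip
print(manip.job_done())"
```

```text
the job is handed in; nothing more can be done
None
```

The cartridge is lying in the cradle with its notch up, drawn home onto the key; the red lever is pressed down to its stop. I handed the job in at about 27 s, but the hand-in call returned no verdict.

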